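# Square the electrode plates into their corner fences

### The job

First clear every amber jar away from the corner fences and stand it upright in the red tray. Then take the pusher from its yellow pad and with it nudge every coated glass plate, never touching the glass with the gripper and never pressing harder than 15 N, until it lies flat and square in the corner of its own fence, touching both bars. Finally stand the pusher upright on its yellow pad again, and leave the beaker, the meter and the white reagent jar where they are.

Things in the scene. Friction and masses are not known exactly. Their poses are not given: they have to be found in the camera images.
- corner_left (a point): inner corner, at bench level, of the left (+y) corner fence: two fixed aluminium bars 14 mm high and 12 mm thick, standing at a right angle on a thin blue 190 mm square mat (flat, level with the bench). One bar's inner face runs from this point 142 mm along this frame's +x, the other's 150 mm along its +y; the plate's place is the quadrant x > 0, y > 0. z is up
- corner_mid (a point): inner corner, at bench level, of the middle corner fence: two fixed aluminium bars 14 mm high and 12 mm thick, standing at a right angle on a thin blue 190 mm square mat (flat, level with the bench). One bar's inner face runs from this point 142 mm along this frame's +x, the other's 150 mm along its +y; the plate's place is the quadrant x > 0, y > 0. z is up
- corner_right (a point): inner corner, at bench level, of the right (-y) corner fence: two fixed aluminium bars 14 mm high and 12 mm thick, standing at a right angle on a thin blue 190 mm square mat (flat, level with the bench). One bar's inner face runs from this point 142 mm along this frame's +x, the other's 150 mm along its +y; the plate's place is the quadrant x > 0, y > 0. z is up
- plate_left_center (a point): centre (half-way up) of the coated glass plate lying loose on the mat of the left fence, 90 mm (its x) by 60 mm (its y) by 8 mm thick, 110 g, black coating and a copper strip on top. It belongs in corner_left, long edge along that frame's x: squared home, its centre is at x = 45 mm, y = 30 mm there. It slides easily (about 1 N). May be absent
- plate_mid_center (a point): centre (half-way up) of the coated glass plate lying loose on the mat of the mid fence, 90 mm (its x) by 60 mm (its y) by 8 mm thick, 110 g, black coating and a copper strip on top. It belongs in corner_mid, long edge along that frame's x: squared home, its centre is at x = 45 mm, y = 30 mm there. It slides easily (about 1 N). May be absent
- plate_right_center (a point): centre (half-way up) of the coated glass plate lying loose on the mat of the right fence, 90 mm (its x) by 60 mm (its y) by 8 mm thick, 110 g, black coating and a copper strip on top. It belongs in corner_right, long edge along that frame's x: squared home, its centre is at x = 45 mm, y = 30 mm there. It slides easily (about 1 N). May be absent
- jar_left_center (a point): centre (half-way up) of a closed amber jar with a white cap, 36 mm across (cap 33 mm, top 18 mm of it), 80 mm tall, 120 g, standing between plate and fence at the left fence, in the way. May be absent
- jar_mid_center (a point): centre (half-way up) of a closed amber jar with a white cap, 36 mm across (cap 33 mm, top 18 mm of it), 80 mm tall, 120 g, standing between plate and fence at the mid fence, in the way. May be absent
- jar_right_center (a point): centre (half-way up) of a closed amber jar with a white cap, 36 mm across (cap 33 mm, top 18 mm of it), 80 mm tall, 120 g, standing between plate and fence at the right fence, in the way. May be absent
- tray_in (a point): centre of the inner floor (4 mm above the bench) of the fixed red open tray, inside 162 mm along its x by 67 mm along its y, walls 22 mm high above the bench: place for the jars, side by side along x
- pusher_center (a point): centre (60 mm above its underside) of the pusher, which stands upright on the pad: square white foot 44 x 44 x 22 mm, and on it a blue square handle 24 x 24 mm, up to 120 mm above the underside; sides along x and y of this frame, z up, 160 g, rigid. Any side face of the foot may push a plate
- pad: yellow square pad fixed on the bench, 85 x 85 x 3 mm, where the pusher stands and is put back; origin at the centre of its underside
- beaker_center (a point): bystander: centre of an empty glass beaker, 64 mm across, 75 mm tall
- meter_center (a point): bystander: centre of a yellow hand-held meter lying flat, 85 x 150 x 36 mm
- flask_center (a point): bystander: centre of a white plastic reagent jar with a blue cap, 64 mm across, 110 mm tall

How it is judged (in metres and radians):
On the way, in this order (a step that is already met when the one before it is completed fails the run):
1. all jars stand upright in the red tray (x of jar_left_center in the frame of tray_in between -0.075 and 0.075 m and y of jar_left_center in the frame of tray_in between -0.03 and 0.03 m and height (world z) of each of jar_left_center, jar_mid_center, jar_right_center below 0.06 m and angle between each of jar_left_center, jar_mid_center, jar_right_center's own z axis and vertical below 0.15 rad and x of jar_mid_center in the frame of tray_in between -0.075 and 0.075 m and y of jar_mid_center in the frame of tray_in between -0.03 and 0.03 m and x of jar_right_center in the frame of tray_in between -0.075 and 0.075 m and y of jar_right_center in the frame of tray_in between -0.03 and 0.03 m), for 0.2 s.
2. the pusher is taken away from its pad (horizontal distance between pusher_center and pad above 0.07 m), for 0.1 s.
3. every plate is square in its corner, against both bars (x of plate_left_center in the frame of corner_left between 0.042 and 0.048 m and y of plate_left_center in the frame of corner_left between 0.027 and 0.033 m and angle between the x axis of plate_left_center and the x axis of corner_left, either way round below 0.035 rad and height (world z) of each of plate_left_center, plate_mid_center, plate_right_center below 0.008 m and x of plate_mid_center in the frame of corner_mid between 0.042 and 0.048 m and y of plate_mid_center in the frame of corner_mid between 0.027 and 0.033 m and angle between the x axis of plate_mid_center and the x axis of corner_mid, either way round below 0.035 rad and x of plate_right_center in the frame of corner_right between 0.042 and 0.048 m and y of plate_right_center in the frame of corner_right between 0.027 and 0.033 m and angle between the x axis of plate_right_center and the x axis of corner_right, either way round below 0.035 rad), for 0.2 s.
At the end, for the whole second after the job is handed in: Every plate lies flat in its own corner, within 3 mm of touching each bar and within 0.035 rad of square; every jar stands upright in the red tray; the pusher stands upright within 30 mm of the middle of its pad; all at rest (all of step 1 and all of step 3 and horizontal distance between pusher_center and pad below 0.03 m and height (world z) of pusher_center below 0.07 m and angle between pusher_center's own z axis and vertical below 0.1 rad and linear speed of each of plate_left, plate_mid, plate_right, jar_left, jar_mid, jar_right, pusher below 0.02 m/s).
It fails at once if a plate is touched by the gripper (contact force between any of the arm, the fingers and plate_left above 0.3 N or contact force between any of the arm, the fingers and plate_mid above 0.3 N or contact force between any of the arm, the fingers and plate_right above 0.3 N).
It fails at once if the pusher presses on a plate with more than 15 N (contact force between pusher and plate_left above 15 N or contact force between pusher and plate_mid above 15 N or contact force between pusher and plate_right above 15 N).
It fails at once if the beaker, meter or reagent jar is moved by more than 25 mm (distance of any of beaker_center, meter_center, flask_center from where it was at the start of the episode above 0.025 m).
Of plate_left, plate_mid, plate_right only 2 to 3 are there at a start; the rules pass over those that are not, and their reading is None.
Of jar_left, jar_mid, jar_right only 2 to 3 are there at a start; the rules pass over those that are not, and their reading is None.
At some moment in a run one of plate_left, plate_mid, plate_right may be knocked a few centimetres aside while the robot is not near it.
It also fails if it takes over 210 s, if anything falls off the work surface, if the arm or the gripper's body presses on something with over 40 N, if the wrist force passes 120 N, or if a joint passes its speed limit or range.

### The arm

A 7-joint arm with a two-finger parallel gripper is mounted at the origin on the work surface. World frame = base frame: x ahead of the robot, y to its left, z up, the work surface at z = 0. Lengths are in mm, angles in rad, forces in N, time in s.
With the tool pointing down it reaches from about 400 to 875 mm from the base axis. Payload 4.4 kg.
Tool frame: the origin (TCP) lies on the centre line of the jaws, within the pads' length; the fingertips stand ctrl.nose_length ahead of it and the grasp point (between the pads) lies 6 mm ahead of it (ctrl.nose_length is the distance from the TCP to the fingertips, in mm); z points along the fingers, y is the direction in which the jaws open and shut (so a half turn about z gives the same grasp; the last joint's range is limited). The gripper opens to 85 mm and grips with 20 to 120 N. Pads are 22 mm wide; open, the fingers measure 114 mm over their backs; the gripper's body (76 mm by 85 mm) begins 54 mm behind the grasp point. The pads swing forward as they close: fully open they stand 13 mm farther back than shut.
Start: joints at [1.2, 0.628, 0.038, 1.517, -0.027, 0.996, -0.02], TCP at [195.093, -620.045, 256.313] pointing down, gripper open.
Joint ranges: [-3.06, 3.06], [-0.37, 2.12], [-1.25, 1.32], [0.18, 2.47], [-1.1, 4.24], [0.23, 1.98], [-2.94, 2.94]. Speed limits (rad/s): [2.57, 2.57, 3.14, 3.14, 3.14, 3.14, 3.14].

### API

Orientations are given as [roll, pitch, yaw] about the fixed x, y, z axes, in that order (R = Rz(yaw) Ry(pitch) Rx(roll)).
In Python, from cell import ctrl, vision gives the robot as it stands. The module is installed in compiled form; this text tells all that it offers.
- The arm moves only by the shell command python3 -m inch 'ROWS'. ROWS is a JSON object of lists of equal length, an entry for each row: "travel": the shift along the tool's x, y, z in cm, a list of three; "twist": the turn about the tool's z in degrees; "fingers": the finger opening in cm, from 0 to 8.54. A call has exactly 10 rows; each row is the pose to reach, as a shift and turn from the pose commanded when the call began, along the tool's axes at that moment; what a row does not reach only later rows make up. A row lasts 1/12 s, in which the tool goes at most 41.7 mm and 7.16 degrees, less where a joint would pass 70% of its speed; a pose out of reach is approached as far as the arm can. A call with a gripper value outside its range is refused whole. The fingers move at their own pace and stop on an object; the grip force is fixed at half the most. Time passes only in rows, so rows that repeat a pose let the fingers close, or fill a call up. It gives the time, the measured TCP pose, the force and the opening at its end, in the units of the state.
- ctrl.read_state(): the state, without advancing time (a new reading comes with each control period).
- vision.get_image(name): name is "scene" or "top" or "wrist"; returns a dict with "frame" (480x640x3 uint8, red, green, blue), "fx", "fy", "cx", "cy" (pixels), "position" and "orientation" of the camera in the world. Camera axes: x right, y down, z forward; pixel columns grow to the right and rows downward; lengths in mm; the calibration is good to about 2 mm. A picture is of the moment at which its call begins. There is no depth.
- ctrl.finish_job(): hands the job in, once; it reports no verdict.
The state is a dict: "clock": time; "qpos": joint angles; "qd": joint speeds; "tau": joint torques, N m; "eef_pos": TCP position; "tool_rot": TCP orientation; "force": force on the tool from outside, world axes, zero at the start; "torque": the same for the moment, N m; "width": finger opening in mm.
Only numpy, scipy, OpenCV 4.12 (cv2) and the standard library are available. Lean on these libraries where they do the work, as an engineer would, in place of code of your own. Each camera call takes 0.05 s, during which the arm holds its last target.

## Working session

There is one attempt and no reset: what is moved stays moved. The work goes in short steps, Python scripts to look and compute and a shell command to move; the robot and the scene stay as the last step left them, time stands still between calls to the robot, and variables do not carry over. Pictures are saved under pics/ and viewed, and the job is handed in when it is done.

```bash
mkdir -p pics; python3 - <<'E'
from cell import ctrl, vision
import cv2
s=ctrl.read_state(); print({k:s[k] for k in s}); print(ctrl.nose_length)
for n in ["scene","top","wrist"]:
    d=vision.get_image(n); cv2.imwrite(f"pics/{n}0.png",d["frame"][:,:,::-1])
    print(n,{k:d[k] for k in d if k!="frame"})
E
```

```text
{'clock': 0.0, 'qpos': array([ 1.2001957 ,  0.62932266,  0.03840772,  1.51833916, -0.02701338,
        0.99630036, -0.02000433]), 'qd': array([ 0.00041758, -0.00101897, -0.00107095, -0.00145467,  0.00035574,
        0.0013275 , -0.00111752]), 'tau': array([-1.75264654e-05, -5.63405049e+01,  1.22589905e+00, -1.93450177e+01,
        1.08914659e-02,  1.02969847e-02,  1.17548834e-05]), 'eef_pos': array([ 194.94952135, -619.48747379,  255.41284051]), 'tool_rot': array([-3.13973967e+00, -8.67043966e-06,  3.04817359e-01]), 'force': array([-0.33630644,  0.23061506,  0.59774223]), 'torque': array([ 0.02611545, -0.01002856,  0.05343812]), 'width': 85.46600837006699}
25.0
scene {'fx': 512.1516855181143, 'fy': 512.1516855181143, 'cx': 326.8552378878156, 'cy': 240.6587824067577, 'position': array([886.44033371, 514.99457187, 991.05618908]), 'orientation': array([-2.55280757,  0.00352135,  2.67103466])}
top {'fx': 526.835134886603, 'fy': 526.835134886603, 'cx': 324.3143264953068, 'cy': 239.23652002198256, 'position': array([ 450.34019057,    6.48194865, 1409.22529117]), 'orientation': array([-3.01954571e+00, -1.95543109e-03, -1.55700850e+00])}
wrist {'fx': 379.6578014343243, 'fy': 379.6578014343243, 'cx': 317.12759483120556, 'cy': 238.10080292141237, 'position': array([ 260.39619998, -600.29644607,  373.91746891]), 'orientation': array([ 2.86845269e+00,  1.16471930e-03, -1.26568040e+00])}
```

View pics/top0.png

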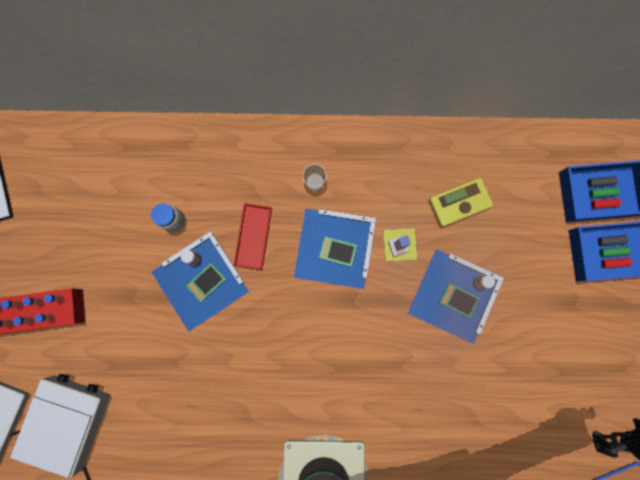

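View pics/scene0.png

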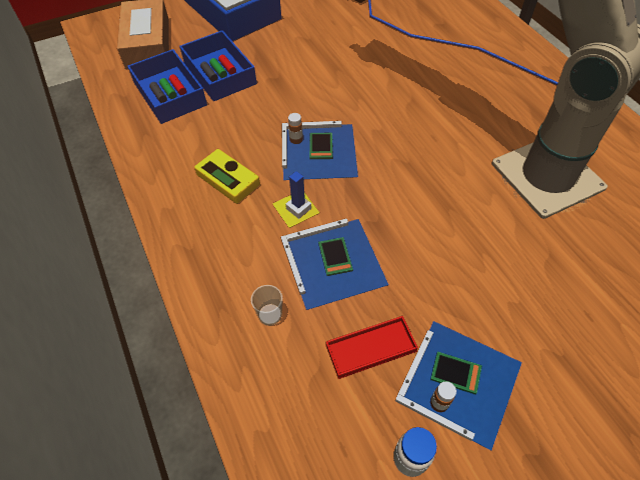

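View pics/wrist0.png

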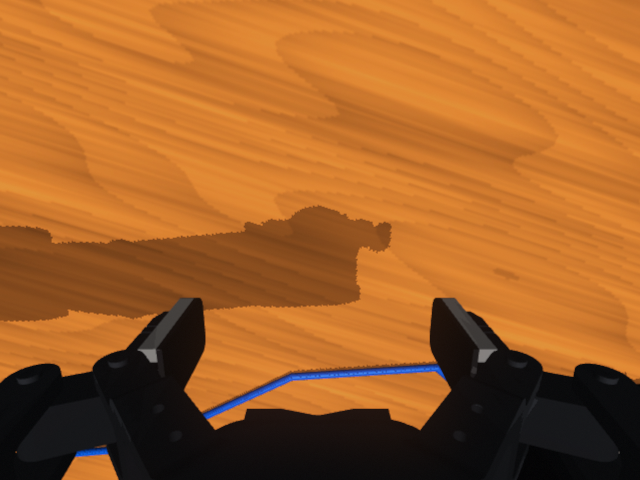

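```bash
cat > h.py <<'E'
import numpy as np, cv2
from scipy.spatial.transform import Rotation as Ro
from cell import ctrl, vision
def R(o): return Ro.from_euler('xyz',o).as_matrix()
def get(n,save=None):
    d=vision.get_image(n)
    if save: cv2.imwrite(f"pics/{save}.png",d["frame"][:,:,::-1])
    return d
def ray(d,px):
    px=np.atleast_2d(np.array(px,float))
    v=np.c_[(px[:,0]-d["cx"])/d["fx"],(px[:,1]-d["cy"])/d["fy"],np.ones(len(px))]
    return v@R(d["orientation"]).T
def plane(d,px,z):
    v=ray(d,px); p=np.array(d["position"])
    return p+v*((z-p[2])/v[:,2])[:,None]
def proj(d,P):
    c=(np.atleast_2d(P)-d["position"])@R(d["orientation"])
    return np.c_[c[:,0]/c[:,2]*d["fx"]+d["cx"],c[:,1]/c[:,2]*d["fy"]+d["cy"]]
def hsv(d): return cv2.cvtColor(d["frame"],cv2.COLOR_RGB2HSV)
def blobs(m,amin=60):
    cs,_=cv2.findContours(m.astype(np.uint8),cv2.RETR_EXTERNAL,cv2.CHAIN_APPROX_NONE)
    return [c for c in cs if cv2.contourArea(c)>amin]
def rect(d,c,z):
    """min area rect of contour cast on plane z -> center, (long,short), yaw of long"""
    P=plane(d,c.reshape(-1,2),z)[:,:2].astype(np.float32)
    (x,y),(w,h),a=cv2.minAreaRect(P)
    if w<h: w,h,a=h,w,a+90
    return np.round([x,y,w,h,a%180],1)
E
python3 - <<'E'
from h import *
d=get("top","top1"); H=hsv(d)
h,s,v=[H[...,i].astype(int) for i in range(3)]
for nm,m,z in [("blue",(h>100)&(h<125)&(s>150),0),("red",((h<5)|(h>174))&(s>170),22),("yellow",(h>25)&(h<35)&(s>150),3),("white",(s<60)&(v>165),14),("plate-dark",(v<60)|((h>40)&(h<85)&(s>80)),8)]:
    print(nm)
    for c in blobs(m,40):
        M=cv2.minAreaRect(c); print(np.round(M[0]),cv2.contourArea(c),rect(d,c,z))
E
```

```text
blue
[200. 282.] 3887.5 [505.2 337.6 182.8 182.4  34.7]
[606. 252.] 3400.5 [ 601.4 -757.2  191.   142.3   95.6]
[334. 248.] 4040.5 [600.3 -19.6 181.9 181.8  81.7]
[163. 214.] 310.0 [684.7 445.3  55.   53.1  47.2]
[602. 191.] 3945.5 [ 767.3 -752.3  221.6  148.    95.7]
red
[ 40. 310.] 1829.5 [424.  742.5 217.9  93.4  98.6]
[616. 263.] 158.0 [ 569.4 -765.6   75.    18.1   96. ]
[255. 217.] 66.0 [676.9 190.6  74.   66.9  83.5]
[606. 203.] 157.0 [ 728.7 -745.8   74.2   18.7   95.6]
yellow
white
[323. 460.] 1897.5 [ 56.    1.5 203.3  89.9  90.8]
[ 11. 416.] 685.5 [157.  801.9 149.   56.4   5.1]
[ 54. 428.] 5014.0 [126.8 688.8 206.4 164.2 162.4]
[470. 291.] 427.5 [ 489.7 -380.3  140.2  133.7  155.9]
[184. 256.] 254.0 [570.3 379.3 119.2  39.8 124.5]
[399. 245.] 79.5 [ 608.6 -192.6   43.9   43.1   19.3]
[224. 257.] 203.0 [571.9 271.9 163.9  30.7  41.7]
[343. 243.] 364.5 [612.9 -42.7 163.2 153.6 171.6]
[  4. 198.] 136.5 [722.1 870.9 104.3  18.7   5.1]
[314. 181.] 118.5 [779.8  34.9  35.2  33.2  90.8]
plate-dark
[323. 468.] 589.0 [3.470e+01 1.000e-01 1.194e+02 5.110e+01 9.080e+01]
[616. 438.] 869.5 [ 122.3 -748.8  117.9   96.3   86.6]
[ 92. 389.] 70.0 [223.5 602.9  29.   20.2  90.8]
[ 62. 379.] 71.5 [247.7 681.1  31.5  20.2  90.8]
[ 78. 305.] 213.5 [437.5 652.7  84.2  21.5   8.5]
[206. 281.] 70.5 [506.9 317.8  42.6  34.1 136.5]
[615. 251.] 187.5 [ 600.5 -770.7   79.1   20.7   96.5]
[576. 254.] 379.0 [ 591.5 -668.3  140.2   22.9    5.7]
[455. 196.] 109.0 [ 745.9 -346.5   55.8   20.2  112.7]
[604. 192.] 182.5 [ 761.5 -750.3   78.1   21.2   95. ]
[566. 195.] 373.0 [ 752.1 -648.3  144.1   23.2    5.7]
[634. 186.] 133.5 [ 782.4 -833.1  119.5   27.3  176.6]
[  6. 190.] 71.0 [744.6 869.8 158.1  32.2   5.1]
```

```bash
python3 - <<'E'
import cv2
a=cv2.imread("pics/top0.png")[150:350,140:520]
cv2.imwrite("pics/topz.png",cv2.resize(a,None,fx=2.1,fy=2.1,interpolation=cv2.INTER_CUBIC))
E
```

```text
(no output)
```

View pics/topz.png

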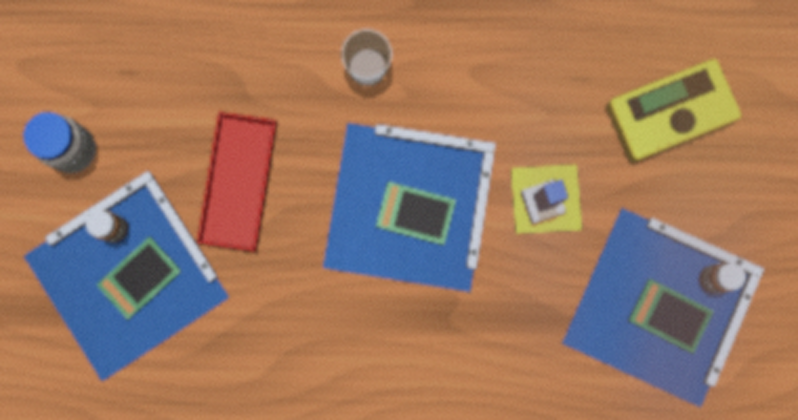

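```bash
cat >> h.py <<'E'
def plan(x,y,z,yawdeg=None):
    """tool-frame travel (cm) and twist (deg) from the present measured pose to a tool-down world pose (yaw = tool x heading)"""
    s=ctrl.read_state(); T=R(s["tool_rot"])
    t=T.T@(np.array([x,y,z])-s["eef_pos"])/10
    yaw=np.degrees(s["tool_rot"][2])
    tw=0 if yawdeg is None else -((yawdeg-yaw+90)%180-90)
    print("travel cm",np.round(t,2),"twist",round(tw,1),"yaw",round(yaw,1),"dist",round(np.linalg.norm(t)*10))
def st():
    s=ctrl.read_state(); print("t",round(s["clock"],2),"pos",np.round(s["eef_pos"],1),"rpy",np.round(np.degrees(s["tool_rot"]),1),"F",np.round(s["force"],1),"w",round(s["width"],1),"q",np.round(s["qpos"],2))
E
python3 - <<'E'
from h import *
d=get("top")
Z=lambda a: np.array(a)/2.1+[140,150]
def show(n,a,z): print(n,np.round(plane(d,Z(a),z)[:,:2]).tolist())
show("fenceR corner,xend,yend",[[757,270],[652,222],[711,384]],14)
show("fenceM",[[493,146],[378,128],[472,267]],14)
show("fenceL",[[147,176],[49,241],[211,279]],14)
show("caps R L",[[732,276],[100,223]],80)
show("tray",[[218,113],[278,121],[258,251],[199,246]],22)
show("pad",[[512,168],[579,165],[581,231],[515,233]],3)
show("handle top",[[556,191]],123)
show("foot",[[524,187],[553,179],[566,212],[533,221]],25)
show("plateR",[[650,281],[713,308],[697,350],[632,315]],8)
show("plateM",[[389,184],[456,200],[446,243],[379,228]],8)
show("plateL",[[150,240],[180,270],[128,317],[99,285]],8)
plan(520,-390,280,90)
E
```

```text
fenceR corner,xend,yend [[523.0, -461.0], [582.0, -330.0], [381.0, -400.0]]
fenceM [[677.0, -128.0], [698.0, 19.0], [522.0, -102.0]]
fenceL [[632.0, 312.0], [547.0, 432.0], [502.0, 226.0]]
caps R L [[512.0, -409.0], [565.0, 351.0]]
tray [[713.0, 223.0], [704.0, 146.0], [538.0, 167.0], [543.0, 241.0]]
pad [[650.0, -154.0], [655.0, -240.0], [570.0, -242.0], [567.0, -158.0]]
handle top [[607.0, -192.0]]
foot [[623.0, -167.0], [634.0, -203.0], [592.0, -219.0], [580.0, -178.0]]
plateR [[508.0, -328.0], [475.0, -407.0], [422.0, -385.0], [465.0, -304.0]]
plateM [[627.0, 4.0], [607.0, -82.0], [552.0, -70.0], [570.0, 16.0]]
plateL [[551.0, 306.0], [513.0, 266.0], [453.0, 330.0], [493.0, 368.0]]
travel cm [ 37.9  -12.17  -2.4 ] twist -72.5 yaw 17.5 dist 399
```

```bash
python3 - <<'E'
from h import *
st()
d=get("wrist"); print(plane(d,[[320,240],[320,0],[320,300]],0), R(d["orientation"]))
plan(470,-400,300,60)
E
```

```text
t 0.25 pos [ 195.  -619.8  255.9] rpy [-180.     0.    17.5] F [ 1.1  0.4 -0.5] w 85.5 q [ 1.2   0.63  0.04  1.52 -0.03  1.   -0.02]
[[ 1.59352878e+02 -6.35255712e+02  0.00000000e+00]
 [ 3.66538980e+02 -5.69540162e+02 -5.68434189e-14]
 [ 9.55428673e+01 -6.55495053e+02  0.00000000e+00]] [[ 3.00391605e-01 -9.18435576e-01 -2.57373226e-01]
 [-9.53815901e-01 -2.89343297e-01 -8.07197865e-02]
 [-3.33294096e-04  2.69734221e-01 -9.62934753e-01]]
travel cm [ 32.83 -12.73  -4.39] twist -42.5 yaw 17.5 dist 355
```

```bash
python3 -m inch '{"travel":[[3.2,-1.2,-0.4],[6.4,-2.4,-0.8],[9.6,-3.6,-1.2],[12.8,-4.8,-1.7],[16,-6,-2.1],[19.2,-7.2,-2.5],[22.4,-8.4,-2.9],[25.6,-9.6,-3.3],[28.4,-10.8,-4],[30,-11,-4.4]],"twist":[-5,-10,-15,-20,-25,-30,-34,-38,-42,-42],"fingers":[8,8,8,8,8,8,8,8,8,8]}'
python3 - <<'E'
from h import *
st(); d=get("wrist","w1")
E
```

```text
clock: 1.13
eef_pos: [452.0, -420.9, 301.1]
tool_rot: [3.141, -0.003, 1.045]
force: [0.7, 0.3, 0.6]
width: 79.6
t 1.13 pos [ 452.  -420.9  301.1] rpy [179.9  -0.2  59.9] F [0.7 0.3 0.6] w 79.6 q [ 0.82  0.54 -0.18  1.55  0.1   1.06  0.09]
```

View pics/w1.png

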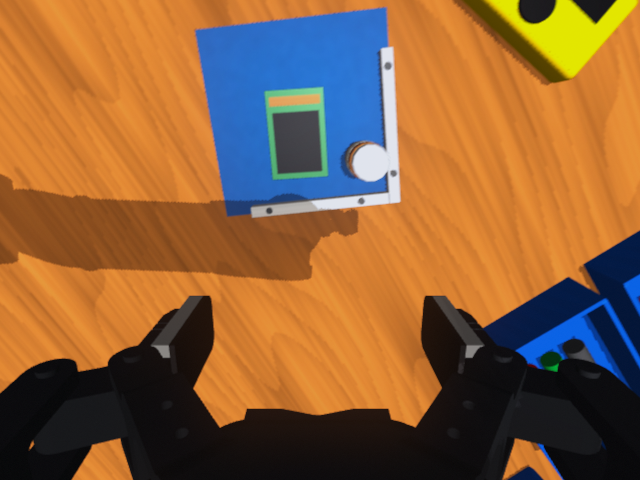

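```bash
cat >> h.py <<'E'
def fence(d,c,xend,it=3,verb=True):
    """refine corner frame from coarse corner c (outer) and end of x bar; returns corner xy, heading deg"""
    H=hsv(d); m=((H[...,1]<70)&(H[...,2]>150)).astype(np.uint8)
    ys,xs=np.nonzero(m); P=plane(d,np.c_[xs,ys],14)[:,:2]
    c=np.array(c,float); th=np.arctan2(xend[1]-c[1],xend[0]-c[0])
    for k in range(it):
        ex=np.array([np.cos(th),np.sin(th)]); ey=np.array([-ex[1],ex[0]])
        q=np.c_[(P-c)@ex,(P-c)@ey]; tol=22 if k==0 else 12
        a=q[(q[:,0]>20)&(q[:,0]<130)&(abs(q[:,1]+6)<tol)]; b=q[(q[:,1]>20)&(q[:,1]<135)&(abs(q[:,0]+6)<tol)]
        def mid(u,w):
            o=[]
            for t in np.arange(20,132,3):
                s=w[(u>=t)&(u<t+3)]
                if len(s)>3 : o.append([t+1.5,s.min(),s.max()])
            o=np.array(o); md=np.median(o[:,2]-o[:,1]); o=o[abs(o[:,2]-o[:,1]-md)<2.0]
            return np.polyfit(o[:,0],(o[:,1]+o[:,2])/2,1),md,len(o)
        pa,wa,na=mid(a[:,0],a[:,1]); pb,wb,nb=mid(b[:,1],b[:,0])
        sl=(pa[0]*na-pb[0]*nb)/(na+nb)
        y0=np.polyval(pa,60)-60*sl+6; x0=np.polyval(pb,60)+60*sl+6
        c=c+ex*x0+ey*y0; th+=np.arctan(sl)
    if verb: print("corner",np.round(c,1),"head",round(np.degrees(th),2),"slopes deg",np.round(np.degrees([pa[0],-pb[0]]),2),"widths",np.round([wa,wb],1),"n",na,nb)
    return c,th
def plate(d,c,th,verb=True,jar=None):
    H=hsv(d); h,s,v=[H[...,i].astype(int) for i in range(3)]
    blue=(h>100)&(h<125)&(s>120)
    ex=np.array([np.cos(th),np.sin(th)]); ey=np.array([-ex[1],ex[0]])
    m=((((h>35)&(h<90)&(s>60))|((h>5)&(h<25)&(s>60)&(v>60))|((v<85)&(s<140)))&~blue).astype(np.uint8)
    yy,xx=np.mgrid[0:480,0:640]; P=plane(d,np.c_[xx.ravel(),yy.ravel()],8)[:,:2]-c
    x=(P@ex).reshape(480,640); y=(P@ey).reshape(480,640)
    m[(x<-1)|(y<-1)|(x>172)|(y>172)]=0
    if jar is not None: m[np.hypot(x-jar[0],y-jar[1])<24]=0
    m=cv2.morphologyEx(m,cv2.MORPH_OPEN,np.ones((3,3),np.uint8))
    m=cv2.morphologyEx(m,cv2.MORPH_CLOSE,np.ones((5,5),np.uint8))
    cs=blobs(m,100); k=max(cs,key=cv2.contourArea); r=rect(d,k,8)
    g=r[:2]-c; rel=((r[4]-np.degrees(th)+90)%180)-90
    if verb: print("plate world",r,"in corner x,y",np.round([g@ex,g@ey],1),"rel deg",round(rel,1))
    return g@ex,g@ey,rel
def circ(d,c,th,z=80,verb=True):
    H=hsv(d); m=((H[...,1]<70)&(H[...,2]>120)).astype(np.uint8)
    ex=np.array([np.cos(th),np.sin(th)]); ey=np.array([-ex[1],ex[0]])
    m=cv2.morphologyEx(m,cv2.MORPH_OPEN,cv2.getStructuringElement(cv2.MORPH_ELLIPSE,(15,15)))
    for k in blobs(m,150):
        P=plane(d,k.reshape(-1,2),z)[:,:2].astype(np.float32); (o,rad)=cv2.minEnclosingCircle(P)
        o=np.array(o);g=o-c
        if abs(g@ex)<200 and abs(g@ey)<200: print("cap world",np.round(o,1),"diam",round(2*rad,1),"in corner",np.round([g@ex,g@ey],1))
E
cp pics/w1.png /tmp; python3 - <<'E'
from h import *
d=get("wrist")
c,th=fence(d,[523,-461],[582,-330]); plate(d,c,th); circ(d,c,th)
print(proj(d,[[c[0],c[1],14]]))
E
```

```text
corner [ 520.9 -455.1] head 66.08 slopes deg [-0.15  0.11] widths [11.4 11.2] n 27 38
plate world [ 466.2 -354.5   89.6   59.8   63.6] in corner x,y [69.7 90.8] rel deg -2.5
cap world [ 517.6 -410.1] diam 41.2 in corner [39.7 21.3]
[[384.20168422 194.29027909]]
```

```bash
sed -i 's/(15,15)/(27,27)/' h.py; python3 - <<'E'
from h import *
d=get("wrist"); g=cv2.cvtColor(d["frame"],cv2.COLOR_RGB2GRAY)
for c in (cv2.HoughCircles(g,cv2.HOUGH_GRADIENT,1,40,param1=120,param2=18,minRadius=14,maxRadius=25)[0]): print(c,np.round(plane(d,[c[:2]],80),1),c[2]*2*340/380)
circ(d,np.array([520.9,-455.1]),np.radians(66.08))
plan(515,-411,150,66)
E
```

```text
[364.5 159.5  21. ] [[ 511.6 -406.6   80. ]] 37.57895
cap world [ 514.5 -410. ] diam 35.3 in corner [38.7 24.2]
travel cm [ 4.57  4.95 15.05] twist -6.5 yaw 59.5 dist 165
```

```bash
python3 -m inch '{"travel":[[1,1,3],[2,2,6],[3,3,9],[4,4,12],[4.5,4.9,15],[4.5,4.9,18],[4.5,4.9,21],[4.5,4.9,23.5],[4.5,4.9,24.7],[4.5,4.9,24.7]],"twist":[-2,-4,-6,-6,-6,-6,-6,-6,-6,-6],"fingers":[8,8,8,8,8,8,8,8,8,8]}'
python3 - <<'E'
from h import *
st(); get("wrist","w2"); get("scene","s2")
E
```

```text
clock: 2.12
eef_pos: [509.6, -411.9, 49.8]
tool_rot: [-3.135, 0.001, 1.139]
force: [-0.7, 0.3, 0.2]
width: 80.2
t 2.12 pos [ 509.6 -411.9   49.8] rpy [-179.6    0.    65.3] F [-0.7  0.3  0.2] w 80.2 q [ 0.72  0.9  -0.14  1.63  0.19  0.64  0.04]
```

View pics/w2.png

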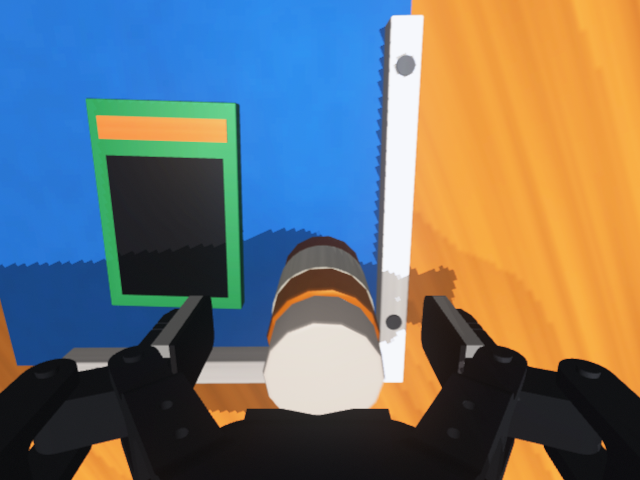

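```bash
python3 - <<'E'
from h import *
d=get("wrist"); print(plane(d,[[324,365]],80)); plan(514,-410,50)
E
python3 -m inch '{"travel":[[0.2,0,0],[0.3,0,0],[0.3,0,0],[0.3,0,0],[0.3,0,0],[0.3,0,0],[0.3,0,0],[0.3,0,0],[0.3,0,0],[0.3,0,0]],"twist":[0,0,0,0,0,0,0,0,0,0],"fingers":[8,8,2.5,2.5,2.5,2.5,2.5,2.5,2.5,2.5]}'
```

```text
[[ 517.13486309 -409.34879562   80.        ]]
travel cm [ 0.28 -0.08  0.48] twist 0 yaw 65.4 dist 6
clock: 3.1
eef_pos: [514.6, -408.6, 53.9]
tool_rot: [3.141, 0.0, 1.142]
force: [-1.2, 1.1, 6.1]
width: 34.6
```

```bash
python3 -m inch '{"travel":[[0,0,-1],[0,0,-3],[0,0,-6],[0,0,-9.5],[0,0,-13.5],[0,0,-17],[0,0,-17],[0,0,-17],[0,0,-17],[0,0,-17]],"twist":[0,0,0,5,11,17,24,30,36,42],"fingers":[2.5,2.5,2.5,2.5,2.5,2.5,2.5,2.5,2.5,2.5]}'
python3 - <<'E'
from h import *
st(); plan(545,190,230,-6)
E
```

```text
clock: 3.93
eef_pos: [514.5, -408.3, 223.9]
tool_rot: [3.141, -0.0, 0.404]
force: [0.2, 0.4, -1.4]
width: 34.7
t 3.93 pos [ 514.5 -408.3  223.9] rpy [180.   -0.   23.2] F [ 0.2  0.4 -1.4] w 34.7 q [ 0.61  0.67  0.02  1.53 -0.02  0.94 -0.52]
travel cm [ 26.35 -53.8   -0.61] twist 29.2 yaw 23.2 dist 599
```

```bash
python3 -m inch '{"travel":[[1,-2.1,-0.5],[2.5,-5.1,-0.5],[4,-8.2,-0.5],[5.6,-11.5,-0.5],[7.2,-14.8,-0.5],[8.8,-18,-0.5],[10.4,-21.2,-0.5],[12,-24.5,-0.5],[13.6,-27.8,-0.5],[15.2,-31,-0.5]],"twist":[3,6,9,12,15,18,21,24,27,29],"fingers":[2.5,2.5,2.5,2.5,2.5,2.5,2.5,2.5,2.5,2.5]}'
python3 - <<'E'
from h import *
st(); plan(545,190,230,-6)
E
```

```text
clock: 4.77
eef_pos: [530.3, -61.5, 228.6]
tool_rot: [-3.141, -0.0, -0.099]
force: [0.8, 0.8, -0.8]
width: 34.3
t 4.77 pos [530.3 -61.5 228.6] rpy [-180.    -0.    -5.7] F [ 0.8  0.8 -0.8] w 34.3 q [-0.06  0.5   0.18  1.88 -0.12  0.77 -1.48]
travel cm [ -1.01 -25.18  -0.13] twist 0.3 yaw -5.7 dist 252
```

```bash
python3 -m inch '{"travel":[[-0.1,-3,0],[-0.3,-6.5,0],[-0.4,-10,0],[-0.6,-13.5,0],[-0.7,-17,0],[-0.8,-20.5,0],[-1,-23.5,0],[-1,-25,0],[-1,-25,0],[-1,-25,0]],"twist":[0,0,0,0,0,0,0,0,0,0],"fingers":[2.5,2.5,2.5,2.5,2.5,2.5,2.5,2.5,2.5,2.5]}'
python3 - <<'E'
from h import *
st(); d=get("wrist","w3"); H=hsv(d);h,s,v=[H[...,i].astype(int) for i in range(3)]
m=((h<6)|(h>174))&(s>150)
for c in blobs(m,2000): print(rect(d,c,22), cv2.minAreaRect(c))
E
```

```text
clock: 5.6
eef_pos: [544.5, 186.2, 228.2]
tool_rot: [3.141, 0.0, -0.095]
force: [0.4, -0.7, -1.2]
width: 34.6
t 5.6 pos [544.5 186.2 228.2] rpy [180.    0.   -5.4] F [ 0.4 -0.7 -1.2] w 34.6 q [-0.5   0.56  0.18  1.76 -0.13  0.83 -1.92]
[627.5 196.5 168.3  74.4 172.6] ((294.5, 108.5), (217.0, 97.0), 90.0)
```

View pics/w3.png

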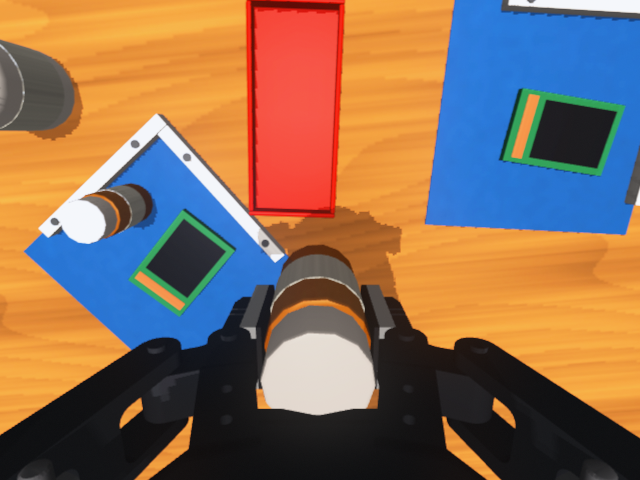

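```bash
python3 - <<'E'
from h import *
d=get("wrist")
P=plane(d,[[248,215],[334,217],[247,3],[344,3]],22)[:,:2]; print(P)
e=(P[2]+P[3]-P[0]-P[1]); e/=np.linalg.norm(e); print(np.degrees(np.arctan2(e[1],e[0])))
cen=(P[0]+P[1])/2; print("at",[ (t,np.round(cen+e*t,1)) for t in (45,86,127)])
t=cen+e*48; plan(t[0],t[1],228,np.degrees(np.arctan2(e[1],e[0])))
E
```

```text
[[549.13719533 243.19190002]
 [540.02576709 168.62141258]
 [711.44258638 220.02761146]
 [704.3557813  146.9643153 ]]
-7.813412651199884
at [(45, array([589.2, 199.8])), (86, array([629.8, 194.2])), (127, array([670.4, 188.6]))]
travel cm [ 4.55 -2.02  0.03] twist 2.1 yaw -5.7 dist 50
```

```bash
python3 - <<'E'
from h import *
plan(666.5,189.5,59,-7)
E
```

```text
travel cm [12.05 -1.8  16.93] twist 1.3 yaw -5.7 dist 209
```

```bash
python3 -m inch '{"travel":[[3,-0.4,0],[6,-0.9,0],[9,-1.3,0],[12,-1.8,2],[12,-1.8,5],[12,-1.8,8.5],[12,-1.8,12],[12,-1.8,14.5],[12,-1.8,15.5],[12,-1.8,15.5]],"twist":[1,1,1,1,1,1,1,1,1,1],"fingers":[2.5,2.5,2.5,2.5,2.5,2.5,2.5,2.5,2.5,2.5]}'
python3 - <<'E'
from h import *
st(); plan(666.5,189.5,59,-7); d=get("scene","s3"); get("top","t3")
E
```

```text
clock: 6.53
eef_pos: [664.2, 189.7, 70.5]
tool_rot: [3.138, 0.005, -0.117]
force: [0.3, -1.2, -1.0]
width: 34.9
t 6.53 pos [664.2 189.7  70.5] rpy [179.8   0.3  -6.7] F [ 0.3 -1.2 -1. ] w 34.9 q [-0.4   0.91  0.15  1.52 -0.17  0.73 -1.87]
travel cm [ 0.23 -0.01  1.15] twist 0.3 yaw -6.7 dist 12
```

View pics/s3.png

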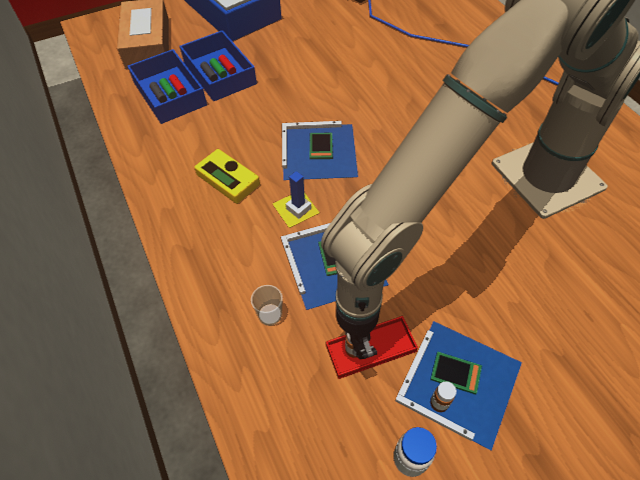

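```bash
python3 -m inch '{"travel":[[0.1,0,0.5],[0.2,0,1],[0.2,0,1.1],[0.2,0,1.1],[0.2,0,1.1],[0.2,0,1.1],[0.2,0,1.1],[0.2,0,1.1],[0.2,0,1.1],[0.2,0,1.1]],"twist":[0,0,0,0,0,0,0,0,0,0],"fingers":[2.5,2.5,2.5,2.5,3.7,4.5,5.5,6.5,8,8]}'
python3 -m inch '{"travel":[[0,0,-1],[0,0,-3],[0,0,-6],[0,0,-10],[0,0,-14],[-1.5,-1,-17],[-4,-2,-17],[-7,-3,-17],[-10,-5,-17],[-12,-6,-17]],"twist":[0,0,0,0,0,0,0,0,0,0],"fingers":[8,8,8,8,8,8,8,8,8,8]}'
python3 - <<'E'
from h import *
st(); d=get("wrist","w4"); 
c,th=fence(d,[632,312],[547,432]); plate(d,c,th); circ(d,c,th)
print(proj(d,[[c[0],c[1],14]]))
E
```

```text
clock: 7.47
eef_pos: [668.0, 192.3, 62.5]
tool_rot: [-3.142, -0.0, -0.114]
force: [-0.2, 1.5, 0.8]
width: 80.3
clock: 8.3
eef_pos: [552.6, 268.4, 233.5]
tool_rot: [-3.139, 0.001, -0.112]
force: [-0.5, 1.9, 0.3]
width: 80.0
t 8.3 pos [552.6 268.4 233.5] rpy [-1.799e+02  1.000e-01 -6.400e+00] F [-0.5  1.9  0.3] w 80.0 q [-0.61  0.61  0.19  1.65 -0.14  0.9  -2.05]
corner [622.7 314.5] head 124.51 slopes deg [ 0.02 -0.02] widths [11.8 12.6] n 29 38
plate world [503.5 318.9  90.3  60.2 133.8] in corner x,y [71.2 95.7] rel deg 9.3
cap world [565.7 353. ] diam 34.3 in corner [64.  25.2]
cap world [667.2 191.2] diam 35.1 in corner [-126.8   33.2]
[[253.98387945 136.47773144]]
```

View pics/w4.png

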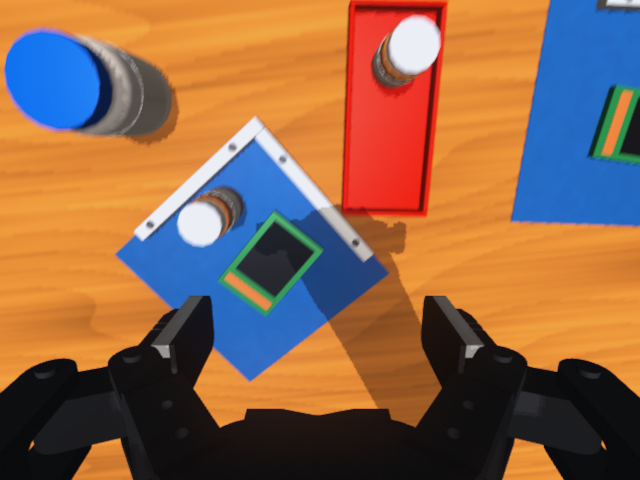

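```bash
python3 - <<'E'
from h import *
plan(565.5,352.5,53,-7)
E
```

```text
travel cm [ 0.91 -8.14 18.04] twist 0.9 yaw -6.1 dist 198
```

```bash
python3 -m inch '{"travel":[[0.3,-3,0],[0.6,-6,2],[0.9,-8.1,5],[0.9,-8.1,9],[0.9,-8.1,12.5],[0.9,-8.1,15.5],[0.9,-8.1,17.5],[0.9,-8.1,18],[0.9,-8.1,18],[0.9,-8.1,18]],"twist":[1,1,1,1,1,1,1,1,1,1],"fingers":[8,8,8,8,8,8,8,8,8,8]}'
python3 - <<'E'
from h import *
st(); get("wrist","w5"); plan(565.5,352.5,53,-7)
E
```

```text
clock: 9.18
eef_pos: [574.7, 345.3, 53.7]
tool_rot: [-3.14, -0.002, -0.132]
force: [-0.1, 0.0, 0.4]
width: 80.3
t 9.18 pos [574.7 345.3  53.7] rpy [-1.799e+02 -1.000e-01 -7.500e+00] F [-0.1  0.   0.4] w 80.3 q [-0.67  0.91  0.15  1.59 -0.19  0.65 -2.12]
travel cm [-1.05 -0.56  0.13] twist -0.5 yaw -7.5 dist 12
```

View pics/w5.png

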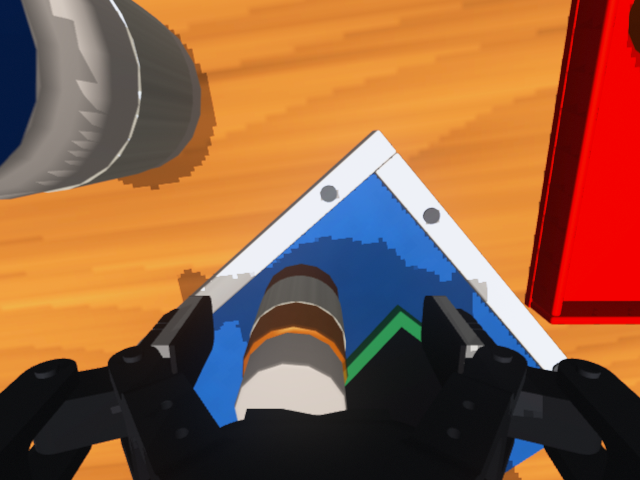

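```bash
python3 -m inch '{"travel":[[-0.5,-0.3,0],[-1,-0.6,0],[-1,-0.6,0],[-1,-0.6,0],[-1,-0.6,0],[-1,-0.6,0],[-1,-0.6,0],[-1,-0.6,0],[-1,-0.6,0],[-1,-0.6,0]],"twist":[0,0,0,0,0,0,0,0,0,0],"fingers":[8,8,8,5,2.5,2.5,2.5,2.5,2.5,2.5]}'
python3 -m inch '{"travel":[[0,0,-1],[0,0,-3],[0,0,-6],[0,0,-9],[0,0,-11],[0,0,-12],[0,0,-12],[0,0,-12],[0,0,-12],[0,0,-12]],"twist":[0,0,0,0,0,0,0,0,0,0],"fingers":[2.5,2.5,2.5,2.5,2.5,2.5,2.5,2.5,2.5,2.5]}'
python3 - <<'E'
from h import *
st(); plan(587,200,57.5,-7)
E
```

```text
clock: 10.07
eef_pos: [565.1, 352.3, 52.7]
tool_rot: [-3.141, -0.001, -0.132]
force: [1.0, -0.0, 3.9]
width: 34.5
clock: 10.9
eef_pos: [563.5, 351.7, 170.3]
tool_rot: [3.139, 0.003, -0.132]
force: [-0.4, 0.0, -3.1]
width: 34.6
t 10.9 pos [563.5 351.7 170.3] rpy [179.9   0.2  -7.5] F [-0.4  0.  -3.1] w 34.6 q [-0.71  0.75  0.19  1.55 -0.17  0.86 -2.16]
travel cm [ 4.35 14.7  11.3 ] twist -0.5 yaw -7.5 dist 190
```

```bash
python3 -m inch '{"travel":[[0.7,2,0],[1.6,5,0],[2.4,8,0],[3.3,11,0],[4.2,14,0],[4.3,14.7,1.5],[4.3,14.7,4],[4.3,14.7,7],[4.3,14.7,9.5],[4.3,14.7,9.8]],"twist":[0,0,0,0,0,0,0,0,0,0],"fingers":[2.5,2.5,2.5,2.5,2.5,2.5,2.5,2.5,2.5,2.5]}'
python3 - <<'E'
from h import *
st(); plan(587,200,57.5,-7)
E
```

```text
clock: 11.73
eef_pos: [583.9, 199.6, 68.8]
tool_rot: [3.137, 0.009, -0.132]
force: [-0.3, -0.5, -2.4]
width: 34.7
t 11.73 pos [583.9 199.6  68.8] rpy [179.7   0.5  -7.5] F [-0.3 -0.5 -2.4] w 34.7 q [-0.46  0.83  0.13  1.74 -0.18  0.59 -1.92]
travel cm [ 0.31 -0.09  1.12] twist -0.5 yaw -7.5 dist 12
```

```bash
python3 -m inch '{"travel":[[0.2,0,0.5],[0.3,0,0.9],[0.3,0,1],[0.3,0,1],[0.3,0,1],[0.3,0,1],[0.3,0,1],[0.3,0,1],[0.3,0,1],[0.3,0,1]],"twist":[0,0,0,0,0,0,0,0,0,0],"fingers":[2.5,2.5,2.5,2.5,3.7,4.5,5.5,6.5,8,8]}'
python3 -m inch '{"travel":[[0,0,-1],[0,0,-3],[0,0,-6],[0,0,-10],[-0.5,1.5,-14],[-1.5,4,-18],[-2.5,7,-20],[-4,11,-22],[-5,15,-22],[-6,19,-22]],"twist":[0,0,0,0,0,0,0,0,0,0],"fingers":[8,8,8,8,8,8,8,8,8,8]}'
python3 - <<'E'
from h import *
st(); d=get("wrist","w6"); get("top","t6")
E
```

```text
clock: 12.57
eef_pos: [591.0, 200.5, 64.5]
tool_rot: [-3.141, -0.0, -0.132]
force: [-0.0, -1.0, -0.4]
width: 80.2
clock: 13.4
eef_pos: [508.9, 25.4, 286.8]
tool_rot: [-3.14, -0.004, -0.13]
force: [0.7, -0.9, -0.0]
width: 79.8
t 13.4 pos [508.9  25.4 286.8] rpy [-179.9   -0.3   -7.5] F [ 0.7 -0.9 -0. ] w 79.8 q [-0.26  0.39  0.21  1.87 -0.11  0.88 -1.69]
```

View pics/w6.png

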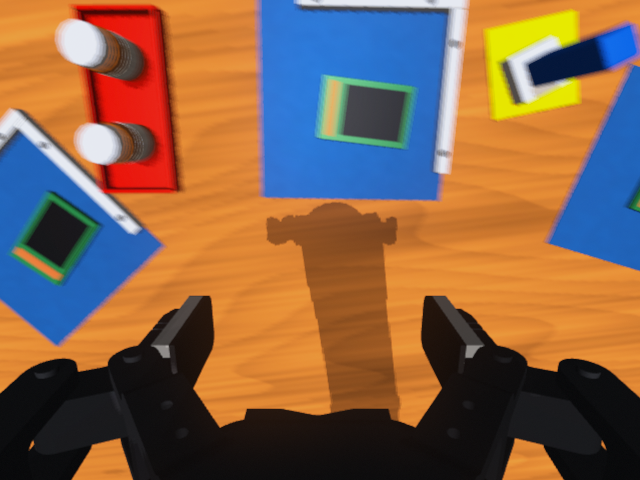

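View pics/t6.png

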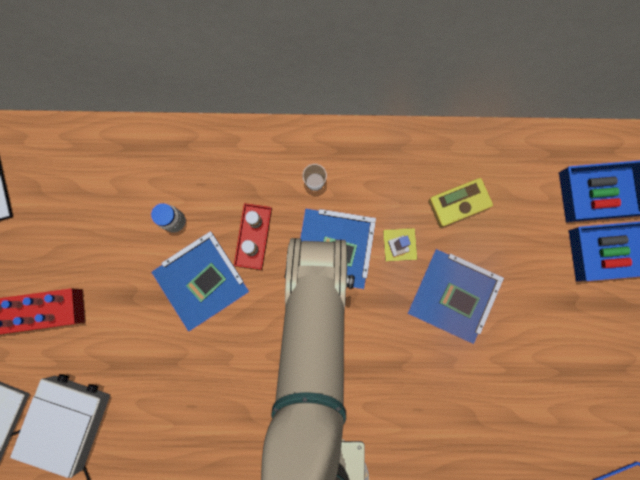

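```bash
python3 - <<'E'
from h import *
plan(555,-110,290,-6)
E
```

```text
travel cm [ 6.64 12.04 -0.36] twist -2.2 yaw -8.2 dist 138
```

```bash
python3 -m inch '{"travel":[[1,2,0],[2,4,0],[3.2,6,0],[4.4,8,0],[5.6,10,0],[6.6,12,0],[6.6,12,0],[6.6,12,0],[6.6,12,0],[6.6,12,0]],"twist":[0,0,0,0,0,0,0,0,0,0],"fingers":[8,8,8,8,8,8,8,8,8,8]}'
python3 - <<'E'
from h import *
st(); d=get("wrist","w7")
c,th=fence(d,[677,-128],[698,19]); plate(d,c,th)
print(proj(d,[[c[0],c[1],14]]))
E
```

```text
clock: 14.33
eef_pos: [558.5, -99.6, 284.4]
tool_rot: [-3.141, 0.0, -0.13]
force: [0.9, -0.1, 1.0]
width: 80.0
t 14.33 pos [558.5 -99.6 284.4] rpy [-179.9    0.    -7.4] F [ 0.9 -0.1  1. ] w 80.0 q [-0.02  0.49  0.22  1.72 -0.13  0.95 -1.45]
corner [ 672.2 -117.9] head 81.56 slopes deg [-0.01  0.01] widths [11.4 11.1] n 37 38
plate world [591.8 -31.2  89.8  60.   75.7] in corner x,y [74.  92.3] rel deg -5.9
[[319.73661348  81.11236553]]
```

View pics/w7.png

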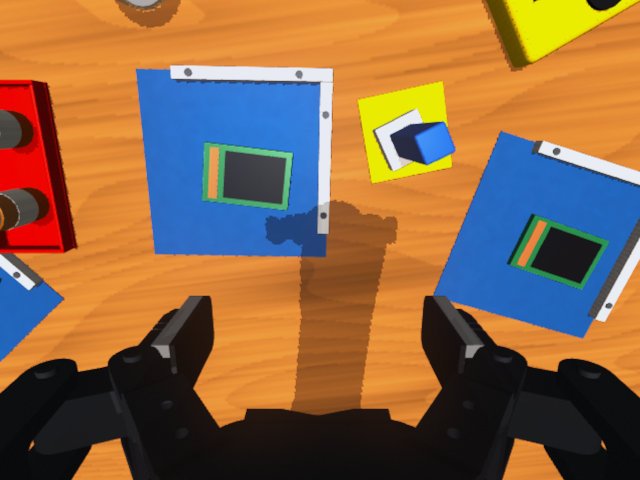

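```bash
python3 - <<'E'
from h import *
d=get("wrist"); H=hsv(d);h,s,v=[H[...,i].astype(int) for i in range(3)]
win=np.zeros((480,640),bool); win[80:185,355:455]=1
m=(h>100)&(h<130)&(s>120)&(v>180)&win
for c in blobs(m,50): print("top",cv2.contourArea(c),rect(d,c,123))
m=(s<70)&(v>130)&win
for c in blobs(m,50): print("foot",cv2.contourArea(c),rect(d,c,25))
m=(h>20)&(h<35)&(s>120)&win
for c in blobs(m,50): print("pad",rect(d,c,3))
a=d["frame"][70:190,345:465,::-1]; cv2.imwrite("pics/z7.png",cv2.resize(a,None,fx=5,fy=5))
E
```

```text
top 969.0 [ 607.9 -192.    22.6   22.5  108.9]
foot 957.5 [ 608.  -191.6   44.3   44.2  109.5]
pad [ 613.1 -198.1   85.5   85.5    4.4]
```

View pics/z7.png

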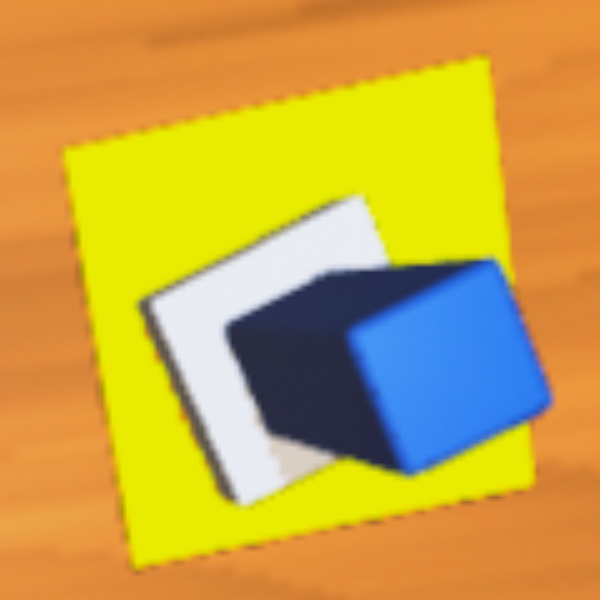

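```bash
python3 - <<'E'
from h import *
plan(608,-192,94,19.2)
E
```

```text
travel cm [ 6.1   8.51 19.03] twist -26.6 yaw -7.4 dist 217
```

```bash
python3 -m inch '{"travel":[[1.5,2,1],[3,4,2],[4.5,6,3],[6.1,8.5,5],[6.1,8.5,7],[6.1,8.5,8],[6.1,8.5,8],[6.1,8.5,8],[6.1,8.5,8],[6.1,8.5,8]],"twist":[-5,-10,-15,-20,-25,-26.6,-26.6,-26.6,-26.6,-26.6],"fingers":[8,8,8,8,8,8,8,8,8,8]}'
python3 - <<'E'
from h import *
st(); plan(608,-192,94,19.2)
E
```

```text
clock: 15.27
eef_pos: [608.9, -192.5, 205.8]
tool_rot: [3.14, -0.002, 0.333]
force: [-0.1, 0.1, -0.9]
width: 80.0
t 15.27 pos [ 608.9 -192.5  205.8] rpy [ 1.799e+02 -1.000e-01  1.910e+01] F [-0.1  0.1 -0.9] w 80.0 q [ 0.21  0.67  0.08  1.61 -0.07  0.87 -0.92]
travel cm [-0.09 -0.09 11.18] twist -0.1 yaw 19.1 dist 112
```

```bash
python3 -m inch '{"travel":[[-0.1,-0.1,2],[-0.1,-0.1,4],[-0.1,-0.1,6],[-0.1,-0.1,8],[-0.1,-0.1,10],[-0.1,-0.1,11.2],[-0.1,-0.1,11.2],[-0.1,-0.1,11.2],[-0.1,-0.1,11.2],[-0.1,-0.1,11.2]],"twist":[0,0,0,0,0,0,0,0,0,0],"fingers":[8,8,8,8,8,8,8,8,8,8]}'
python3 -m inch '{"travel":[[0,0,0],[0,0,0],[0,0,0],[0,0,0],[0,0,0],[0,0,0],[0,0,0],[0,0,0],[0,0,0],[0,0,0]],"twist":[0,0,0,0,0,0,0,0,0,0],"fingers":[6,4,3,1.5,1.5,1.5,1.5,1.5,1.5,1.5]}'
python3 - <<'E'
from h import *
st(); d=get("wrist","w8")
E
```

```text
clock: 16.1
eef_pos: [607.9, -193.1, 93.9]
tool_rot: [3.14, -0.002, 0.333]
force: [0.9, -0.2, 0.0]
width: 80.1
clock: 16.93
eef_pos: [606.8, -192.8, 92.4]
tool_rot: [-3.142, -0.0, 0.333]
force: [-0.5, 0.5, 2.7]
width: 23.4
t 16.93 pos [ 606.8 -192.8   92.4] rpy [-180.    -0.    19.1] F [-0.5  0.5  2.7] w 23.4 q [ 0.23  0.81  0.06  1.68 -0.08  0.65 -0.91]
```

View pics/w8.png

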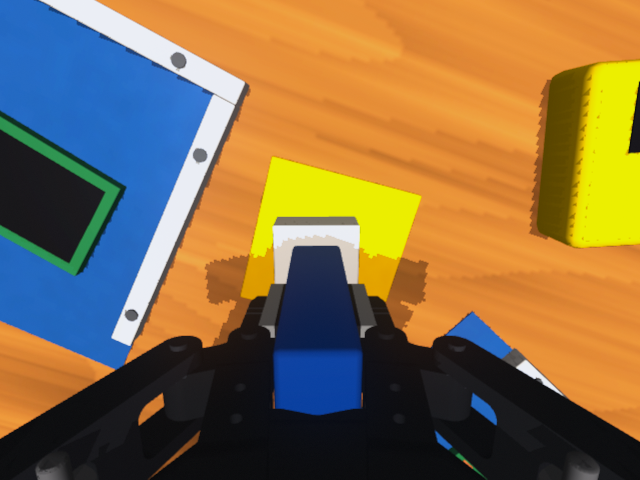

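```bash
cat >> h.py <<'E'
F={"M":([672.2,-117.9],81.56),"R":([520.9,-455.1],66.08),"L":([622.7,314.5],124.51)}
def fr(n):
    c,a=F[n]; a=np.radians(a); return np.array(c),a,np.array([np.cos(a),np.sin(a)]),np.array([-np.sin(a),np.cos(a)])
def fp(n,x,y,z):
    c,a,ex,ey=fr(n); w=c+x*ex+y*ey; print("world",np.round(w,1)); plan(w[0],w[1],z,F[n][1])
def fs(n):
    c,a,ex,ey=fr(n); s=ctrl.read_state(); g=s["eef_pos"][:2]-c; f=s["force"][:2]
    print("t",round(s["clock"],2),"fence xy",np.round([g@ex,g@ey],1),"z",round(s["eef_pos"][2],1),"yaw",round(np.degrees(s["tool_rot"][2]),2),"F fence",np.round([f@ex,f@ey],1),"Fz",round(s["force"][2],1))
E
python3 -m inch '{"travel":[[0,0,-1],[0,0,-2.5],[0,0,-4],[0,0,-5],[0,0,-6],[0,0,-6],[0,0,-6],[0,0,-6],[0,0,-6],[0,0,-6]],"twist":[0,0,-5,-10,-15,-20,-26,-32,-38,-44],"fingers":[1.5,1.5,1.5,1.5,1.5,1.5,1.5,1.5,1.5,1.5]}'
python3 - <<'E'
from h import *
st(); fp("M",74,170,152)
E
```

```text
clock: 17.82
eef_pos: [606.5, -193.2, 152.5]
tool_rot: [-3.142, 0.001, 1.106]
force: [-0.1, -0.1, -1.6]
width: 23.2
t 17.82 pos [ 606.5 -193.2  152.5] rpy [-180.     0.    63.3] F [-0.1 -0.1 -1.6] w 23.2 q [ 0.35  0.73 -0.15  1.65  0.14  0.77 -0.32]
world [514.9 -19.7]
travel cm [ 11.39 -15.97   0.05] twist -18.2 yaw 63.3 dist 196
```

```bash
python3 -m inch '{"travel":[[1.4,-2,0],[2.8,-4,0],[4.2,-6,0],[5.6,-8,0],[7,-10,0],[8.4,-12,0],[10,-14,0],[11.4,-16,0],[11.4,-16,0],[11.4,-16,0]],"twist":[-2,-4,-6,-9,-12,-15,-18,-18.2,-18.2,-18.2],"fingers":[1.5,1.5,1.5,1.5,1.5,1.5,1.5,1.5,1.5,1.5]}'
python3 - <<'E'
from h import *
st(); fs("M"); d=get("wrist","w9"); c,a,ex,ey=fr("M"); plate(d,c,a); fp("M",74,170,93)
E
```

```text
clock: 18.65
eef_pos: [515.4, -17.6, 152.7]
tool_rot: [-3.142, 0.0, 1.421]
force: [1.1, 0.2, -1.0]
width: 23.3
t 18.65 pos [515.4 -17.6 152.7] rpy [-180.     0.    81.4] F [ 1.1  0.2 -1. ] w 23.3 q [ 0.12  0.6  -0.21  1.98  0.21  0.58 -0.38]
t 18.65 fence xy [ 76.2 169.8] z 152.7 yaw 81.42 F fence [ 0.4 -1.1] Fz -1.0
plate world [591.6 -31.1  90.   60.7  75.7] in corner x,y [74.  92.5] rel deg -5.9
world [514.9 -19.7]
travel cm [-0.09 -0.11  5.96] twist -0.3 yaw 81.3 dist 60
```

View pics/w9.png

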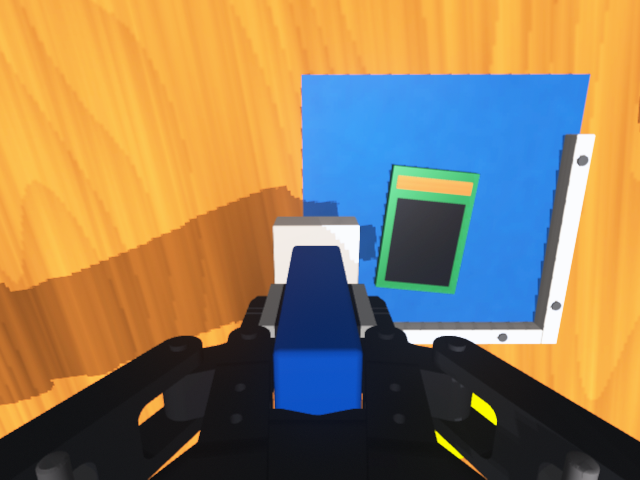

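```bash
python3 -m inch '{"travel":[[-0.1,-0.1,1],[-0.1,-0.1,2],[-0.1,-0.1,3],[-0.1,-0.1,4],[-0.1,-0.1,5],[-0.1,-0.1,5.5],[-0.1,-0.1,5.9],[-0.1,0.2,5.9],[-0.1,0.5,5.9],[-0.1,0.8,5.9]],"twist":[0,0,0,0,0,0,0,0,0,0],"fingers":[1.5,1.5,1.5,1.5,1.5,1.5,1.5,1.5,1.5,1.5]}'
python3 - <<'E'
from h import *
fs("M")
E
python3 -m inch '{"travel":[[0,0.3,0],[0,0.6,0],[0,0.8,0],[0,1,0],[0,1.2,0],[0,1.4,0],[0,1.6,0],[0,1.8,0],[0,2,0],[0,2.2,0]],"twist":[0,0,0,0,0,0,0,0,0,0],"fingers":[1.5,1.5,1.5,1.5,1.5,1.5,1.5,1.5,1.5,1.5]}'
python3 - <<'E'
from h import *
fs("M"); d=get("wrist","w10"); c,a,ex,ey=fr("M"); plate(d,c,a)
E
```

```text
clock: 19.53
eef_pos: [524.4, -21.0, 93.6]
tool_rot: [3.14, -0.0, 1.418]
force: [-0.4, -0.5, -2.5]
width: 23.0
t 19.53 fence xy [ 74.2 160.4] z 93.6 yaw 81.26 F fence [-0.5  0.3] Fz -2.5
clock: 20.37
eef_pos: [545.1, -24.4, 93.2]
tool_rot: [-3.141, 0.0, 1.418]
force: [0.1, 0.5, -1.9]
width: 23.3
t 20.37 fence xy [ 73.8 139.4] z 93.2 yaw 81.26 F fence [ 0.5 -0. ] Fz -1.9
plate world [614.3 -48.  124.6  96.1  82.9] in corner x,y [60.6 67.5] rel deg 1.3
```

View pics/w10.png

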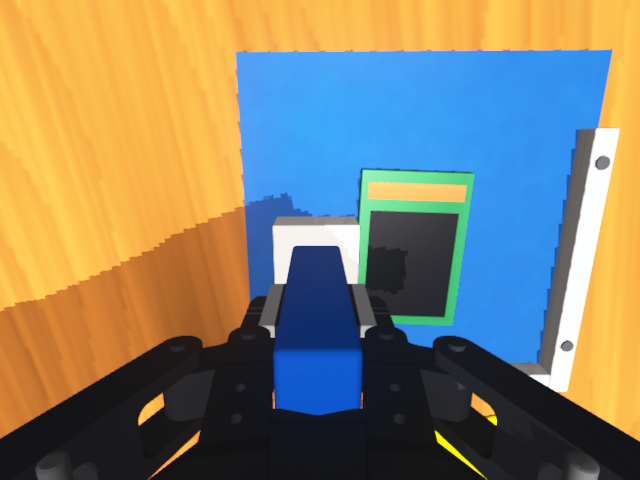

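```bash
python3 -m inch '{"travel":[[0,0.3,0],[0,0.6,0],[0,0.9,0],[0,1.2,0],[0,1.5,0],[0,1.8,0],[0,2.1,0],[0,2.4,0],[0,2.7,0],[0,3,0]],"twist":[0,0,0,0,0,0,0,0,0,0],"fingers":[1.5,1.5,1.5,1.5,1.5,1.5,1.5,1.5,1.5,1.5]}'
python3 - <<'E'
from h import *
fs("M"); 
E
python3 -m inch '{"travel":[[0,0.2,0],[0,0.4,0],[0,0.6,0],[0,0.8,0],[0,1,0],[0,1.2,0],[0,1.4,0],[0,1.6,0],[0,1.8,0],[0,1.9,0]],"twist":[0,0,0,0,0,0,0,0,0,0],"fingers":[1.5,1.5,1.5,1.5,1.5,1.5,1.5,1.5,1.5,1.5]}'
python3 - <<'E'
from h import *
fs("M"); d=get("wrist","w11")
E
```

```text
clock: 21.25
eef_pos: [575.2, -28.9, 93.3]
tool_rot: [3.142, -0.0, 1.418]
force: [-1.6, 1.2, -1.6]
width: 22.9
t 21.25 fence xy [ 73.8 109. ] z 93.3 yaw 81.26 F fence [0.9 1.7] Fz -1.6
clock: 22.08
eef_pos: [594.1, -31.8, 93.2]
tool_rot: [3.141, -0.0, 1.418]
force: [-0.3, 0.9, -1.0]
width: 23.6
t 22.08 fence xy [73.7 89.9] z 93.2 yaw 81.26 F fence [0.8 0.4] Fz -1.0
```

View pics/w11.png

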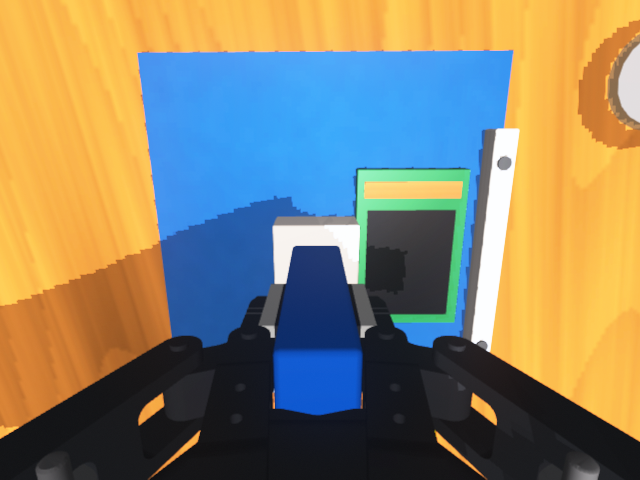

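```bash
python3 -m inch '{"travel":[[0,0.1,0],[0,0.2,0],[0,0.3,0],[0,0.4,0],[0,0.5,0],[0,0.55,0],[0,0.6,0],[0,0.65,0],[0,0.7,0],[0,0.7,0]],"twist":[0,0,0,0,0,0,0,0,0,0],"fingers":[1.5,1.5,1.5,1.5,1.5,1.5,1.5,1.5,1.5,1.5]}'
python3 - <<'E'
from h import *
for i in range(3): d=get("wrist","w12"); fs("M")
E
```

```text
clock: 22.97
eef_pos: [600.8, -32.9, 93.3]
tool_rot: [3.141, -0.0, 1.418]
force: [-0.1, 0.6, -1.3]
width: 23.5
t 23.02 fence xy [73.7 83.1] z 93.3 yaw 81.26 F fence [0.3 0. ] Fz -1.3
t 23.07 fence xy [73.6 83.1] z 93.3 yaw 81.26 F fence [0.2 0.3] Fz -2.5
t 23.12 fence xy [73.6 83.1] z 93.3 yaw 81.26 F fence [-0.3 -0.1] Fz -2.7
```

View pics/w12.png

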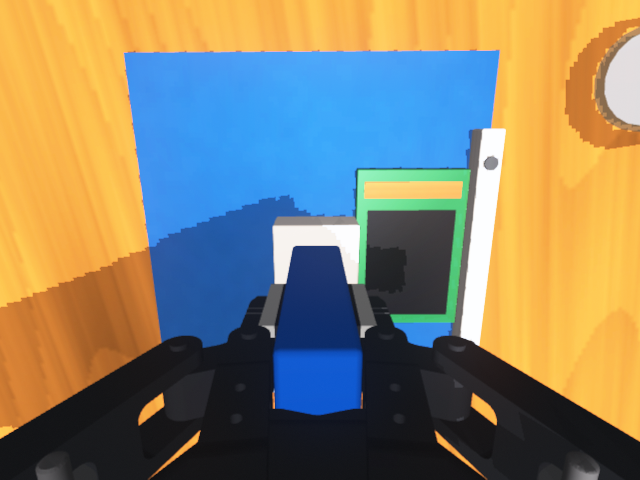

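```bash
python3 -m inch '{"travel":[[0,0.02,0],[0,0.04,0],[0,0.06,0],[0,0.08,0],[0,0.1,0],[0,0.1,0],[0,0.1,0],[0,0.1,0],[0,0.1,0],[0,0.1,0]],"twist":[0,0,0,0,0,0,0,0,0,0],"fingers":[1.5,1.5,1.5,1.5,1.5,1.5,1.5,1.5,1.5,1.5]}'
python3 - <<'E'
from h import *
for i in range(3): d=get("wrist"); fs("M")
E
python3 -m inch '{"travel":[[0,0.01,0],[0,0.02,0],[0,0.03,0],[0,0.04,0],[0,0.05,0],[0,0.05,0],[0,0.05,0],[0,0.05,0],[0,0.05,0],[0,0.05,0]],"twist":[0,0,0,0,0,0,0,0,0,0],"fingers":[1.5,1.5,1.5,1.5,1.5,1.5,1.5,1.5,1.5,1.5]}'
python3 - <<'E'
from h import *
for i in range(3): d=get("wrist","w13"); fs("M")
E
```

```text
clock: 23.95
eef_pos: [601.7, -33.0, 93.3]
tool_rot: [3.141, -0.0, 1.418]
force: [-1.7, 0.2, -1.4]
width: 23.4
t 24.0 fence xy [73.7 82.2] z 93.2 yaw 81.27 F fence [-0.1  0.6] Fz -2.0
t 24.05 fence xy [73.6 82.2] z 93.2 yaw 81.26 F fence [-0.3  0.7] Fz -2.0
t 24.1 fence xy [73.6 82.2] z 93.3 yaw 81.26 F fence [-0.2  0.3] Fz -1.6
clock: 24.93
eef_pos: [602.2, -33.1, 93.3]
tool_rot: [3.141, 0.0, 1.418]
force: [-0.9, -0.1, -2.0]
width: 23.4
t 24.98 fence xy [73.6 81.8] z 93.2 yaw 81.26 F fence [0.2 0.9] Fz -1.7
t 25.03 fence xy [73.6 81.8] z 93.3 yaw 81.26 F fence [0.1 0.4] Fz -1.5
t 25.08 fence xy [73.7 81.8] z 93.2 yaw 81.26 F fence [-0.4  0.4] Fz -0.9
```

View pics/w13.png

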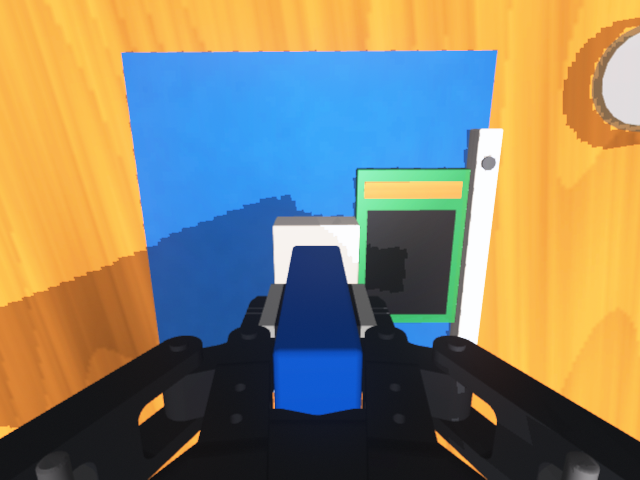

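```bash
python3 -m inch '{"travel":[[0,0.01,0],[0,0.02,0],[0,0.03,0],[0,0.04,0],[0,0.05,0],[0,0.06,0],[0,0.07,0],[0,0.07,0],[0,0.07,0],[0,0.07,0]],"twist":[0,0,0,0,0,0,0,0,0,0],"fingers":[1.5,1.5,1.5,1.5,1.5,1.5,1.5,1.5,1.5,1.5]}'
python3 - <<'E'
from h import *
for i in range(3): d=get("wrist","w14"); fs("M")
E
```

```text
clock: 25.92
eef_pos: [602.3, -33.1, 93.2]
tool_rot: [-3.141, 0.0, 1.418]
force: [-4.1, -0.5, -0.4]
width: 23.3
t 25.97 fence xy [73.6 81.5] z 93.2 yaw 81.26 F fence [-0.2  3.4] Fz 0.1
t 26.02 fence xy [73.6 81.5] z 93.2 yaw 81.26 F fence [-0.   3.2] Fz 1.1
t 26.07 fence xy [73.6 81.5] z 93.2 yaw 81.26 F fence [0.6 4.3] Fz 0.8
```

```bash
python3 -m inch '{"travel":[[0,-0.2,0],[0,-1,0],[0,-2,0],[1,-3,0],[3,-3,0],[5,-3,0],[7,-3,0],[8.2,-3,0],[8.2,-3,0],[8.2,-3,0]],"twist":[0,0,0,0,0,0,0,0,0,0],"fingers":[1.5,1.5,1.5,1.5,1.5,1.5,1.5,1.5,1.5,1.5]}'
python3 - <<'E'
from h import *
fs("M"); d=get("wrist","w15"); c,a,ex,ey=fr("M"); plate(d,c,a)
E
```

```text
clock: 26.9
eef_pos: [585.7, 52.5, 93.3]
tool_rot: [3.141, 0.0, 1.42]
force: [-0.2, -0.7, -1.1]
width: 23.4
t 26.9 fence xy [155.8 110.6] z 93.3 yaw 81.34 F fence [-0.8  0.1] Fz -1.1
plate world [597.7 -37.4 172.9 139.3 171.6] in corner x,y [68.7 85.5] rel deg -90.0
```

View pics/w15.png

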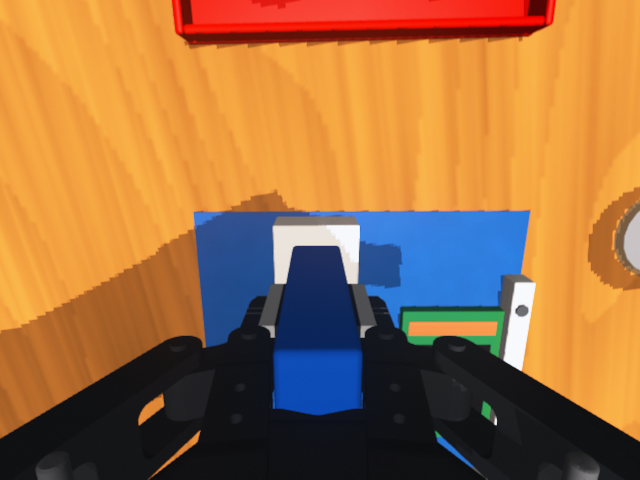

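```bash
python3 -m inch '{"travel":[[0,1,0],[0,2,0],[0,3,0],[0,4,0],[0,5,0],[0,6,0],[0,7,0],[0,7.8,0],[0,7.8,0],[-0.3,7.8,0]],"twist":[0,0,0,0,0,0,0,0,0,0],"fingers":[1.5,1.5,1.5,1.5,1.5,1.5,1.5,1.5,1.5,1.5]}'
python3 - <<'E'
from h import *
fs("M"); d=get("wrist","w16")
E
```

```text
clock: 27.78
eef_pos: [662.0, 37.1, 93.0]
tool_rot: [-3.141, -0.0, 1.418]
force: [-1.6, 1.1, -2.1]
width: 23.1
t 27.78 fence xy [151.8  32.8] z 93.0 yaw 81.22 F fence [0.8 1.7] Fz -2.1
```

View pics/w16.png

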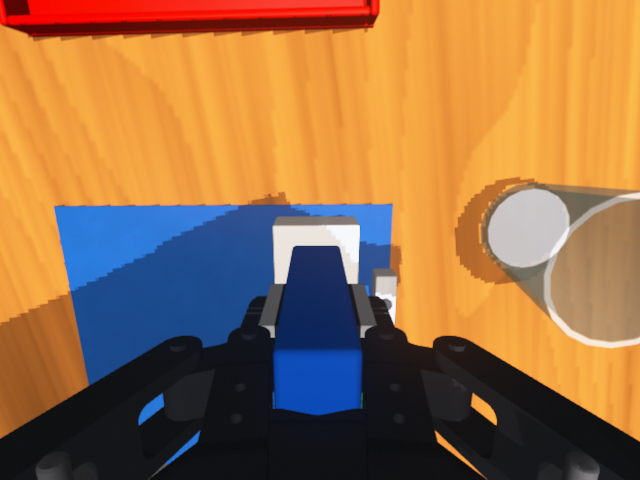

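```bash
python3 -m inch '{"travel":[[-0.2,0,0],[-0.4,0,0],[-0.6,0,0],[-0.8,0,0],[-1,0,0],[-1.2,0,0],[-1.4,0,0],[-1.6,0,0],[-1.8,0,0],[-2,0,0]],"twist":[0,0,0,0,0,0,0,0,0,0],"fingers":[1.5,1.5,1.5,1.5,1.5,1.5,1.5,1.5,1.5,1.5]}'
python3 - <<'E'
from h import *
fs("M")
E
python3 -m inch '{"travel":[[-0.2,0,0],[-0.4,0,0],[-0.6,0,0],[-0.8,0,0],[-0.9,0,0],[-1,0,0],[-1.1,0,0],[-1.2,0,0],[-1.3,0,0],[-1.4,0,0]],"twist":[0,0,0,0,0,0,0,0,0,0],"fingers":[1.5,1.5,1.5,1.5,1.5,1.5,1.5,1.5,1.5,1.5]}'
python3 - <<'E'
from h import *
fs("M"); d=get("wrist","w17"); d=get("top","t17"); fs("M")
E
```

```text
clock: 28.67
eef_pos: [659.2, 17.9, 93.3]
tool_rot: [3.142, -0.0, 1.418]
force: [-0.5, 0.8, -0.2]
width: 22.9
t 28.67 fence xy [132.4  32.8] z 93.3 yaw 81.27 F fence [0.7 0.6] Fz -0.2
clock: 29.5
eef_pos: [657.1, 3.9, 93.2]
tool_rot: [3.141, 0.0, 1.418]
force: [0.7, 0.7, -0.7]
width: 23.5
t 29.5 fence xy [118.3  32.8] z 93.2 yaw 81.27 F fence [ 0.8 -0.6] Fz -0.7
t 29.6 fence xy [118.   32.8] z 93.3 yaw 81.25 F fence [1.3 0.2] Fz -1.9
```

```bash
python3 -m inch '{"travel":[[-0.1,0,0],[-0.2,0,0],[-0.25,0,0],[-0.3,0,0],[-0.35,0,0],[-0.4,0,0],[-0.45,0,0],[-0.5,0,0],[-0.5,0,0],[-0.5,0,0]],"twist":[0,0,0,0,0,0,0,0,0,0],"fingers":[1.5,1.5,1.5,1.5,1.5,1.5,1.5,1.5,1.5,1.5]}'
python3 - <<'E'
from h import *
for i in range(3): d=get("wrist","w18");fs("M")
E
python3 -m inch '{"travel":[[-0.01,0,0],[-0.02,0,0],[-0.03,0,0],[-0.04,0,0],[-0.05,0,0],[-0.06,0,0],[-0.07,0,0],[-0.07,0,0],[-0.07,0,0],[-0.07,0,0]],"twist":[0,0,0,0,0,0,0,0,0,0],"fingers":[1.5,1.5,1.5,1.5,1.5,1.5,1.5,1.5,1.5,1.5]}'
python3 - <<'E'
from h import *
for i in range(3): d=get("wrist","w18");fs("M")
E
```

```text
clock: 30.43
eef_pos: [656.3, -1.1, 93.2]
tool_rot: [-3.142, 0.0, 1.418]
force: [1.5, 0.8, -1.3]
width: 23.4
t 30.48 fence xy [113.2  32.9] z 93.2 yaw 81.26 F fence [-0.3 -0.5] Fz -1.2
t 30.53 fence xy [113.2  32.9] z 93.2 yaw 81.26 F fence [-0.5 -0.2] Fz -2.1
t 30.58 fence xy [113.2  32.9] z 93.2 yaw 81.26 F fence [0.2 0.2] Fz -1.1
clock: 31.42
eef_pos: [656.2, -1.6, 93.2]
tool_rot: [3.142, -0.0, 1.418]
force: [0.4, 1.6, -1.4]
width: 23.4
t 31.47 fence xy [112.7  32.9] z 93.2 yaw 81.26 F fence [0.3 1.1] Fz -2.6
t 31.52 fence xy [112.7  32.9] z 93.3 yaw 81.26 F fence [0.8 0.5] Fz -1.4
t 31.57 fence xy [112.7  32.9] z 93.2 yaw 81.26 F fence [ 0.6 -0.4] Fz -1.1
```

```bash
python3 -m inch '{"travel":[[-0.01,0,0],[-0.02,0,0],[-0.03,0,0],[-0.04,0,0],[-0.05,0,0],[-0.06,0,0],[-0.07,0,0],[-0.08,0,0],[-0.08,0,0],[-0.08,0,0]],"twist":[0,0,0,0,0,0,0,0,0,0],"fingers":[1.5,1.5,1.5,1.5,1.5,1.5,1.5,1.5,1.5,1.5]}'
python3 - <<'E'
from h import *
for i in range(3): d=get("wrist","w18");fs("M")
E
```

```text
clock: 32.4
eef_pos: [656.1, -2.4, 93.3]
tool_rot: [3.142, 0.0, 1.418]
force: [0.3, 0.3, -1.6]
width: 23.3
t 32.45 fence xy [111.9  32.9] z 93.2 yaw 81.26 F fence [ 1.4 -0.1] Fz -1.3
t 32.5 fence xy [111.9  32.9] z 93.2 yaw 81.26 F fence [1.4 0.2] Fz -0.9
t 32.55 fence xy [111.9  32.9] z 93.3 yaw 81.26 F fence [ 1.1 -0.1] Fz -1.6
```

```bash
python3 -m inch '{"travel":[[-0.01,0,0],[-0.02,0,0],[-0.03,0,0],[-0.04,0,0],[-0.05,0,0],[-0.06,0,0],[-0.07,0,0],[-0.07,0,0],[-0.07,0,0],[-0.07,0,0]],"twist":[0,0,0,0,0,0,0,0,0,0],"fingers":[1.5,1.5,1.5,1.5,1.5,1.5,1.5,1.5,1.5,1.5]}'
python3 - <<'E'
from h import *
for i in range(3): d=get("wrist","w18");fs("M")
E
```

```text
clock: 33.38
eef_pos: [656.0, -2.6, 93.3]
tool_rot: [3.142, -0.001, 1.419]
force: [0.2, 3.0, -1.6]
width: 23.5
t 33.43 fence xy [111.6  32.9] z 93.3 yaw 81.28 F fence [2.9 0.4] Fz -0.9
t 33.48 fence xy [111.6  32.9] z 93.3 yaw 81.27 F fence [2.7 1.2] Fz -1.7
t 33.53 fence xy [111.6  32.9] z 93.3 yaw 81.28 F fence [3.6 1. ] Fz -0.8
```

```bash
python3 -m inch '{"travel":[[0.1,0,0],[0.5,0,0],[1.5,0,0],[2.5,0,-1],[3,0,-3],[3,0,-6],[3,0,-9],[2,-2,-10],[0,-5,-10],[-2,-8,-10]],"twist":[0,0,0,0,0,0,0,0,0,0],"fingers":[1.5,1.5,1.5,1.5,1.5,1.5,1.5,1.5,1.5,1.5]}'
python3 - <<'E'
from h import *
st(); fp("L",71,174,190); fp("M",76,170,190)
E
```

```text
clock: 34.37
eef_pos: [574.3, -9.1, 195.1]
tool_rot: [3.138, -0.001, 1.421]
force: [-0.4, -1.1, -2.3]
width: 23.4
t 34.37 pos [574.3  -9.1 195.1] rpy [ 1.798e+02 -1.000e-01  8.140e+01] F [-0.4 -1.1 -2.3] w 23.4 q [ 0.11  0.6  -0.22  1.8   0.18  0.76 -0.35]
world [439.1 274.4]
travel cm [ 26.02 -17.6    0.47] twist -43.1 yaw 81.4 dist 314
world [515.2 -17.8]
travel cm [-1.74 -5.71  0.49] twist -0.1 yaw 81.4 dist 60
```

```bash
python3 -m inch '{"travel":[[-1,-1.5,0],[-2,-3,0],[-3,-4.5,0],[-4,-6,0],[-5,-6,0],[-6,-6,0],[-7,-6,0],[-7,-6,0],[-7,-6,0],[-7,-6,0]],"twist":[0,0,0,0,0,0,0,0,0,0],"fingers":[1.5,1.5,1.5,1.5,1.5,1.5,1.5,1.5,1.5,1.5]}'
python3 - <<'E'
from h import *
d=get("wrist","w19"); c,a,ex,ey=fr("M"); fence(d,c,c+ex*142); plate(d,c,a); fp("L",71,174,190)
E
```

```text
clock: 35.2
eef_pos: [504.7, -70.3, 193.2]
tool_rot: [3.141, -0.001, 1.418]
force: [0.7, 0.4, -1.0]
width: 23.5
corner [ 672.4 -117.7] head 81.61 slopes deg [-0.02  0.02] widths [11.9 11.7] n 37 38
plate world [648.3 -68.   92.   62.3  81.4] in corner x,y [45.9 31. ] rel deg -0.2
world [439.1 274.4]
travel cm [ 33.06 -11.67   0.34] twist -43.2 yaw 81.3 dist 351
```

View pics/w19.png

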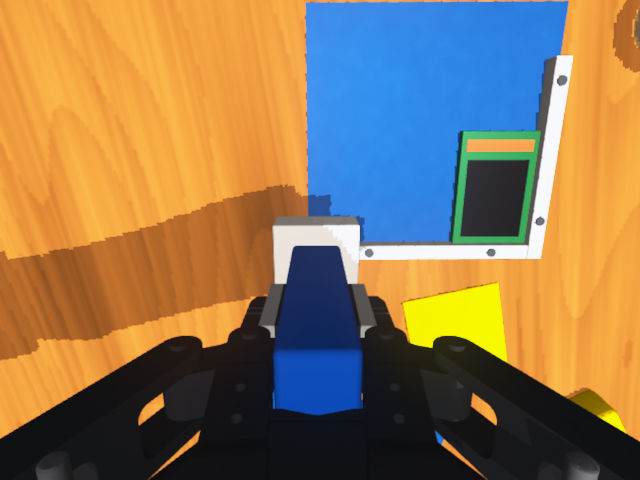

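```bash
python3 -m inch '{"travel":[[2,-0.7,0],[5.5,-1.9,0],[9,-3.2,0],[12.5,-4.4,0],[16,-5.6,0],[19.5,-6.9,0],[23,-8.1,0],[26.5,-9.3,0],[30,-10.6,0],[33,-11.7,0]],"twist":[-4,-8,-13,-18,-23,-28,-33,-38,-42,-43.2],"fingers":[1.5,1.5,1.5,1.5,1.5,1.5,1.5,1.5,1.5,1.5]}'
python3 - <<'E'
from h import *
st(); fp("L",71,174,150)
E
```

```text
clock: 36.08
eef_pos: [437.3, 276.8, 193.4]
tool_rot: [3.141, -0.002, 2.178]
force: [1.2, -0.4, -0.1]
width: 23.3
t 36.08 pos [437.3 276.8 193.4] rpy [ 1.799e+02 -1.000e-01  1.248e+02] F [ 1.2 -0.4 -0.1] w 23.3 q [-0.33  0.56 -0.42  1.94  0.33  0.71 -0.35]
world [439.1 274.4]
travel cm [-0.31  0.01  4.34] twist 0.3 yaw 124.8 dist 43
```

```bash
python3 -m inch '{"travel":[[-0.2,0,1],[-0.2,0,2],[-0.2,0,3],[-0.2,0,4],[-0.2,0,4.3],[-0.2,0,4.3],[-0.2,0,4.3],[-0.2,0,4.3],[-0.2,0,4.3],[-0.2,0,4.3]],"twist":[0.3,0.3,0.3,0.3,0.3,0.3,0.3,0.3,0.3,0.3],"fingers":[1.5,1.5,1.5,1.5,1.5,1.5,1.5,1.5,1.5,1.5]}'
python3 - <<'E'
from h import *
fs("L"); d=get("wrist","w20"); c,a,ex,ey=fr("L"); fence(d,c,c+ex*142); plate(d,c,a); fp("L",71,174,93)
E
```

```text
clock: 36.92
eef_pos: [439.9, 271.6, 150.7]
tool_rot: [3.141, 0.0, 2.167]
force: [-0.1, 0.0, -0.9]
width: 23.4
t 36.92 fence xy [ 68.2 175. ] z 150.7 yaw 124.14 F fence [0.1 0.1] Fz -0.9
corner [624.2 314.2] head 124.59 slopes deg [-0.04  0.18] widths [12.1 11.7] n 37 30
plate world [504.1 318.6  90.3  60.4 133.9] in corner x,y [70.6 95.4] rel deg 9.4
world [439.1 274.4]
travel cm [0.28 0.09 5.77] twist -0.4 yaw 124.1 dist 58
```

View pics/w20.png

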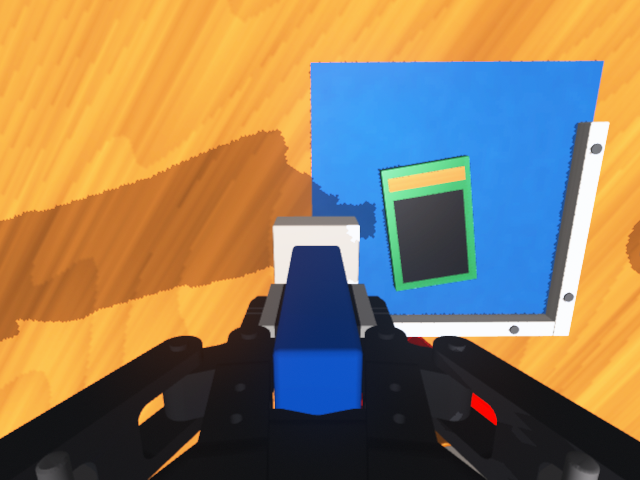

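```bash
sed -i 's/\[622.7,314.5\]/[623.4,314.4]/' h.py; python3 -m inch '{"travel":[[0.1,0,1],[0.3,0,2],[0.3,0,3],[0.3,0,4],[0.3,0,5],[0.3,0,5.5],[0.3,0.2,5.7],[0.3,0.5,5.7],[0.3,0.8,5.7],[0.3,1.1,5.7]],"twist":[-0.4,-0.4,-0.4,-0.4,-0.4,-0.4,-0.4,-0.4,-0.4,-0.4],"fingers":[1.5,1.5,1.5,1.5,1.5,1.5,1.5,1.5,1.5,1.5]}'
python3 - <<'E'
from h import *
fs("L")
E
python3 -m inch '{"travel":[[0,0.3,0],[0,0.5,0],[0,0.7,0],[0,0.9,0],[0,1.1,0],[0,1.3,0],[0,1.5,0],[0,1.8,0],[0,2.1,0],[0,2.4,0]],"twist":[0,0,0,0,0,0,0,0,0,0],"fingers":[1.5,1.5,1.5,1.5,1.5,1.5,1.5,1.5,1.5,1.5]}'
python3 - <<'E'
from h import *
fs("L"); d=get("wrist","w21")
E
```

```text
clock: 37.8
eef_pos: [447.7, 280.7, 93.7]
tool_rot: [3.14, -0.0, 2.174]
force: [-0.6, -0.2, -2.5]
width: 23.1
t 37.8 fence xy [ 71.8 163.8] z 93.7 yaw 124.56 F fence [0.1 0.6] Fz -2.5
clock: 38.63
eef_pos: [466.8, 293.9, 93.2]
tool_rot: [-3.141, -0.0, 2.174]
force: [-0.3, -0.7, -1.6]
width: 23.2
t 38.63 fence xy [ 71.8 140.7] z 93.2 yaw 124.57 F fence [-0.4  0.7] Fz -1.6
```

View pics/w21.png

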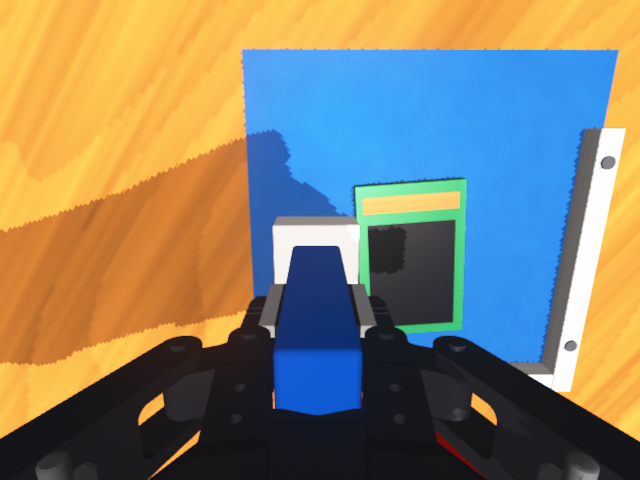

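Aligning. The pusher goes from y 140.7 to about 83.5 now.

```bash
python3 -m inch '{"travel":[[0,0.3,0],[0,0.6,0],[0,0.9,0],[0,1.2,0],[0,1.5,0],[0,1.8,0],[0,2.1,0],[0,2.4,0],[0,2.7,0],[0,3,0]],"twist":[0,0,0,0,0,0,0,0,0,0],"fingers":[1.5,1.5,1.5,1.5,1.5,1.5,1.5,1.5,1.5,1.5]}'
python3 -m inch '{"travel":[[0,0.3,0],[0,0.6,0],[0,0.9,0],[0,1.2,0],[0,1.4,0],[0,1.6,0],[0,1.8,0],[0,2,0],[0,2.1,0],[0,2.2,0]],"twist":[0,0,0,0,0,0,0,0,0,0],"fingers":[1.5,1.5,1.5,1.5,1.5,1.5,1.5,1.5,1.5,1.5]}'
python3 - <<'E'
from h import *
fs("L"); d=get("wrist","w22")
E
```

```text
clock: 39.52
eef_pos: [491.7, 311.0, 93.2]
tool_rot: [-3.142, 0.0, 2.174]
force: [-0.7, -0.5, -2.6]
width: 23.5
clock: 40.35
eef_pos: [509.6, 323.3, 93.2]
tool_rot: [-3.141, 0.0, 2.174]
force: [-1.2, -0.8, -0.8]
width: 23.2
t 40.35 fence xy [71.8 88.7] z 93.2 yaw 124.56 F fence [0.  1.5] Fz -0.8
```

View pics/w22.png

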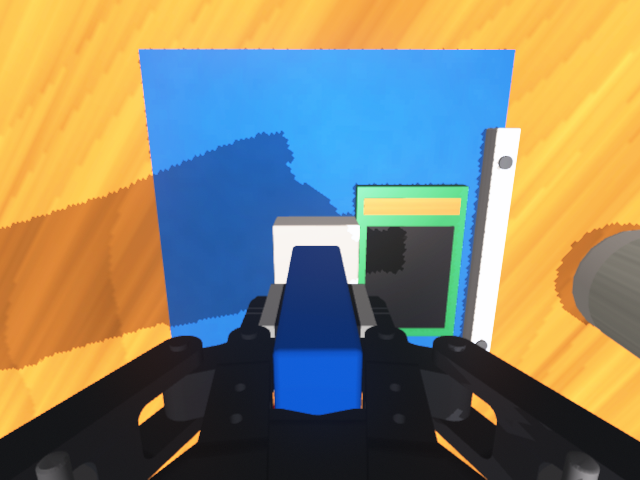

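```bash
python3 -m inch '{"travel":[[0,0.1,0],[0,0.2,0],[0,0.3,0],[0,0.4,0],[0,0.45,0],[0,0.5,0],[0,0.55,0],[0,0.6,0],[0,0.6,0],[0,0.6,0]],"twist":[0,0,0,0,0,0,0,0,0,0],"fingers":[1.5,1.5,1.5,1.5,1.5,1.5,1.5,1.5,1.5,1.5]}'
python3 - <<'E'
from h import *
fs("L"); d=get("wrist","w23"); fs("L")
E
```

```text
clock: 41.23
eef_pos: [514.6, 326.8, 93.3]
tool_rot: [3.141, -0.0, 2.174]
force: [0.4, -0.6, -1.9]
width: 23.6
t 41.23 fence xy [71.9 82.6] z 93.3 yaw 124.57 F fence [-0.7  0. ] Fz -1.9
t 41.28 fence xy [71.8 82.6] z 93.3 yaw 124.56 F fence [ 0.3 -0.2] Fz -1.6
```

View pics/w23.png

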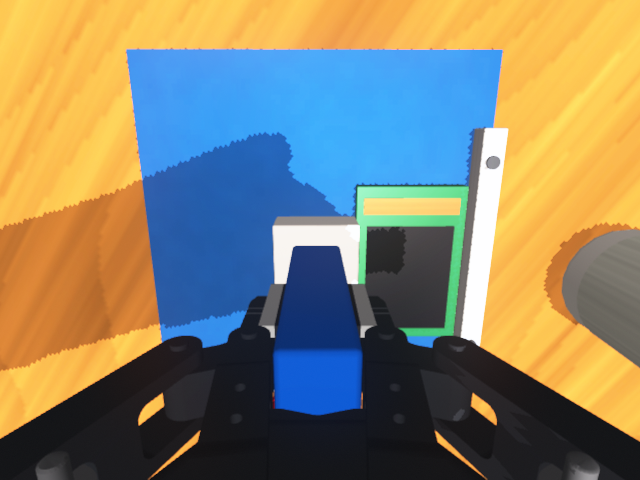

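```bash
python3 -m inch '{"travel":[[0,0.02,0],[0,0.04,0],[0,0.06,0],[0,0.08,0],[0,0.1,0],[0,0.1,0],[0,0.1,0],[0,0.1,0],[0,0.1,0],[0,0.1,0]],"twist":[0,0,0,0,0,0,0,0,0,0],"fingers":[1.5,1.5,1.5,1.5,1.5,1.5,1.5,1.5,1.5,1.5]}'
python3 - <<'E'
from h import *
for i in range(3): d=get("wrist","w24"); fs("L")
E
```

```text
clock: 42.12
eef_pos: [515.3, 327.3, 93.2]
tool_rot: [3.142, 0.0, 2.174]
force: [-0.6, -0.6, -0.8]
width: 23.4
t 42.17 fence xy [71.8 81.7] z 93.2 yaw 124.56 F fence [-0.  -0.1] Fz -1.3
t 42.22 fence xy [71.8 81.8] z 93.2 yaw 124.56 F fence [-0.5  0.5] Fz -0.8
t 42.27 fence xy [71.8 81.7] z 93.2 yaw 124.56 F fence [-0.8  1.2] Fz -1.6
```

```bash
python3 -m inch '{"travel":[[0,0.01,0],[0,0.02,0],[0,0.03,0],[0,0.04,0],[0,0.05,0],[0,0.06,0],[0,0.07,0],[0,0.07,0],[0,0.07,0],[0,0.07,0]],"twist":[0,0,0,0,0,0,0,0,0,0],"fingers":[1.5,1.5,1.5,1.5,1.5,1.5,1.5,1.5,1.5,1.5]}'
python3 - <<'E'
from h import *
for i in range(3): d=get("wrist","w24"); fs("L")
E
```

```text
clock: 43.1
eef_pos: [515.9, 327.7, 93.2]
tool_rot: [3.141, 0.0, 2.174]
force: [-1.4, -0.6, -1.2]
width: 23.0
t 43.15 fence xy [71.8 81. ] z 93.3 yaw 124.56 F fence [-0.5  0.8] Fz -1.5
t 43.2 fence xy [71.8 81. ] z 93.2 yaw 124.56 F fence [0.5 1.2] Fz -1.9
t 43.25 fence xy [71.8 81. ] z 93.2 yaw 124.56 F fence [-0.1  0.6] Fz -1.5
```

```bash
python3 -m inch '{"travel":[[0,0.01,0],[0,0.02,0],[0,0.03,0],[0,0.04,0],[0,0.05,0],[0,0.06,0],[0,0.07,0],[0,0.07,0],[0,0.07,0],[0,0.07,0]],"twist":[0,0,0,0,0,0,0,0,0,0],"fingers":[1.5,1.5,1.5,1.5,1.5,1.5,1.5,1.5,1.5,1.5]}'
python3 - <<'E'
from h import *
for i in range(3): d=get("wrist","w24"); fs("L")
E
```

```text
clock: 44.08
eef_pos: [516.3, 328.0, 93.2]
tool_rot: [-3.141, 0.0, 2.174]
force: [-0.5, -1.3, -0.9]
width: 23.3
t 44.13 fence xy [71.8 80.5] z 93.2 yaw 124.56 F fence [-0.   0.6] Fz -0.8
t 44.18 fence xy [71.8 80.5] z 93.2 yaw 124.56 F fence [0.5 2. ] Fz 0.9
t 44.23 fence xy [71.9 80.5] z 93.3 yaw 124.56 F fence [0.8 1.9] Fz -0.1
```

```bash
python3 -m inch '{"travel":[[0,0.01,0],[0,0.02,0],[0,0.03,0],[0,0.04,0],[0,0.04,0],[0,0.04,0],[0,0.04,0],[0,0.04,0],[0,0.04,0],[0,0.04,0]],"twist":[0,0,0,0,0,0,0,0,0,0],"fingers":[1.5,1.5,1.5,1.5,1.5,1.5,1.5,1.5,1.5,1.5]}'
python3 - <<'E'
from h import *
for i in range(3): d=get("wrist","w24"); fs("L")
E
```

```text
clock: 45.07
eef_pos: [516.5, 328.1, 93.2]
tool_rot: [-3.141, 0.0, 2.174]
force: [-3.0, -1.8, 0.5]
width: 23.3
t 45.12 fence xy [71.9 80.3] z 93.2 yaw 124.57 F fence [0.6 4.2] Fz 0.4
t 45.17 fence xy [71.8 80.3] z 93.2 yaw 124.56 F fence [-0.6  4.5] Fz 0.2
t 45.22 fence xy [71.9 80.3] z 93.2 yaw 124.56 F fence [0.  4.6] Fz 1.7
```

View pics/w24.png

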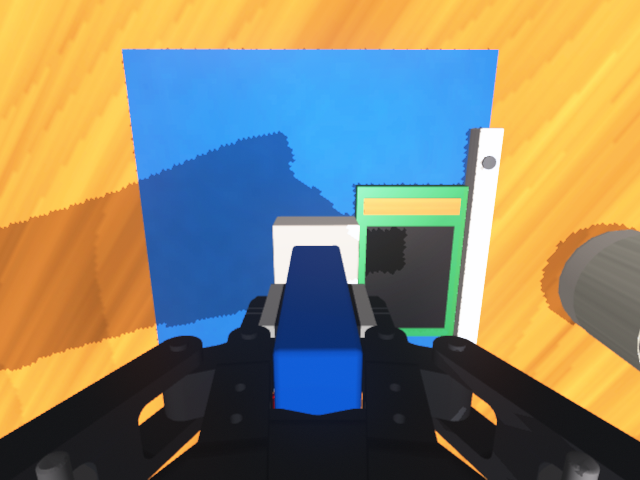

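```bash
python3 -m inch '{"travel":[[0,-0.2,0],[0,-1,0],[0,-2,0],[1,-3,0],[3,-3,0],[5,-3,0],[7,-3,0],[7.9,-3,0],[7.9,-3,0],[7.9,-3,0]],"twist":[0,0,0,0,0,0,0,0,0,0],"fingers":[1.5,1.5,1.5,1.5,1.5,1.5,1.5,1.5,1.5,1.5]}'
python3 - <<'E'
from h import *
fs("L"); d=get("wrist","w25")
E
```

```text
clock: 46.05
eef_pos: [447.8, 376.1, 93.4]
tool_rot: [3.141, 0.001, 2.175]
force: [1.1, -0.9, -1.9]
width: 23.7
t 46.05 fence xy [150.4 109.7] z 93.4 yaw 124.6 F fence [-1.3 -0.4] Fz -1.9
```

View pics/w25.png

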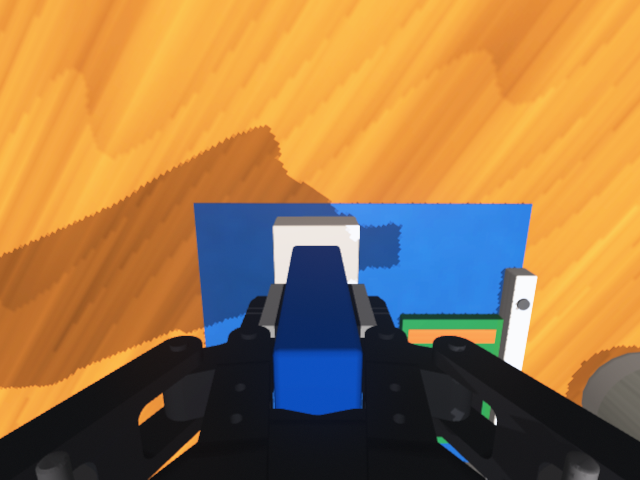

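```bash
python3 -m inch '{"travel":[[0,1,0],[0,2,0],[0,3,0],[0,4,0],[0,5,0],[0,6,0],[0,7,0],[0,7.8,0],[0,7.8,0],[0,7.8,0]],"twist":[0,0,0,0,0,0,0,0,0,0],"fingers":[1.5,1.5,1.5,1.5,1.5,1.5,1.5,1.5,1.5,1.5]}'
python3 - <<'E'
from h import *
fs("L"); d=get("wrist","w26")
E
python3 -m inch '{"travel":[[-0.3,0,0],[-0.6,0,0],[-0.9,0,0],[-1.1,0,0],[-1.3,0,0],[-1.5,0,0],[-1.7,0,0],[-1.9,0,0],[-2.1,0,0],[-2.3,0,0]],"twist":[0,0,0,0,0,0,0,0,0,0],"fingers":[1.5,1.5,1.5,1.5,1.5,1.5,1.5,1.5,1.5,1.5]}'
python3 -m inch '{"travel":[[-0.2,0,0],[-0.4,0,0],[-0.5,0,0],[-0.6,0,0],[-0.7,0,0],[-0.8,0,0],[-0.9,0,0],[-1,0,0],[-1.05,0,0],[-1.1,0,0]],"twist":[0,0,0,0,0,0,0,0,0,0],"fingers":[1.5,1.5,1.5,1.5,1.5,1.5,1.5,1.5,1.5,1.5]}'
python3 - <<'E'
from h import *
for i in range(3): d=get("wrist","w27"); fs("L")
E
```

```text
clock: 46.93
eef_pos: [512.2, 419.4, 92.9]
tool_rot: [-3.141, 0.001, 2.172]
force: [-0.8, -0.2, -2.7]
width: 23.7
t 46.93 fence xy [149.5  32.2] z 92.9 yaw 124.47 F fence [0.3 0.7] Fz -2.7
clock: 47.82
eef_pos: [524.3, 401.9, 93.3]
tool_rot: [-3.142, -0.001, 2.174]
force: [-0.6, 0.2, -0.7]
width: 23.5
clock: 48.65
eef_pos: [530.9, 392.5, 93.3]
tool_rot: [3.142, 0.0, 2.174]
force: [-1.8, 1.4, -1.4]
width: 23.6
t 48.7 fence xy [116.7  32. ] z 93.3 yaw 124.56 F fence [ 0.9 -0.2] Fz 0.2
t 48.75 fence xy [116.8  32. ] z 93.3 yaw 124.56 F fence [0.5 0.6] Fz -1.5
t 48.8 fence xy [116.7  32. ] z 93.2 yaw 124.56 F fence [ 1.  -0.2] Fz -1.2
```

```bash
python3 -m inch '{"travel":[[-0.05,0,0],[-0.1,0,0],[-0.15,0,0],[-0.2,0,0],[-0.25,0,0],[-0.28,0,0],[-0.3,0,0],[-0.32,0,0],[-0.34,0,0],[-0.34,0,0]],"twist":[0,0,0,0,0,0,0,0,0,0],"fingers":[1.5,1.5,1.5,1.5,1.5,1.5,1.5,1.5,1.5,1.5]}'
python3 - <<'E'
from h import *
for i in range(3): d=get("wrist","w27"); fs("L")
E
python3 -m inch '{"travel":[[-0.01,0,0],[-0.02,0,0],[-0.03,0,0],[-0.04,0,0],[-0.05,0,0],[-0.06,0,0],[-0.07,0,0],[-0.07,0,0],[-0.07,0,0],[-0.07,0,0]],"twist":[0,0,0,0,0,0,0,0,0,0],"fingers":[1.5,1.5,1.5,1.5,1.5,1.5,1.5,1.5,1.5,1.5]}'
python3 - <<'E'
from h import *
for i in range(3): d=get("wrist","w28");fs("L")
E
```

```text
clock: 49.63
eef_pos: [532.7, 389.7, 93.3]
tool_rot: [3.142, 0.0, 2.174]
force: [-1.0, 1.0, -1.7]
width: 23.4
t 49.68 fence xy [113.4  32. ] z 93.3 yaw 124.56 F fence [ 0.5 -0.2] Fz -2.5
t 49.73 fence xy [113.4  32. ] z 93.2 yaw 124.56 F fence [1.1 0.3] Fz -0.5
t 49.78 fence xy [113.4  32. ] z 93.2 yaw 124.56 F fence [0.8 0.5] Fz -1.4
clock: 50.62
eef_pos: [533.1, 389.2, 93.2]
tool_rot: [3.142, 0.0, 2.174]
force: [-1.1, 1.4, -1.4]
width: 23.5
t 50.67 fence xy [112.8  32. ] z 93.2 yaw 124.56 F fence [0.1 0.4] Fz -1.0
t 50.72 fence xy [112.8  32. ] z 93.2 yaw 124.56 F fence [0.3 0.3] Fz -1.2
t 50.77 fence xy [112.7  32. ] z 93.3 yaw 124.56 F fence [0.9 0.1] Fz -1.0
```

```bash
python3 -m inch '{"travel":[[-0.01,0,0],[-0.02,0,0],[-0.03,0,0],[-0.04,0,0],[-0.05,0,0],[-0.06,0,0],[-0.07,0,0],[-0.08,0,0],[-0.08,0,0],[-0.08,0,0]],"twist":[0,0,0,0,0,0,0,0,0,0],"fingers":[1.5,1.5,1.5,1.5,1.5,1.5,1.5,1.5,1.5,1.5]}'
python3 - <<'E'
from h import *
for i in range(3): d=get("wrist","w27"); fs("L")
E
```

```text
clock: 51.6
eef_pos: [533.6, 388.5, 93.2]
tool_rot: [3.142, 0.0, 2.174]
force: [-0.3, 1.0, -1.2]
width: 23.0
t 51.65 fence xy [111.9  32. ] z 93.2 yaw 124.56 F fence [ 1.3 -0.7] Fz -1.6
t 51.7 fence xy [111.9  32. ] z 93.3 yaw 124.56 F fence [0.5 0.5] Fz -1.3
t 51.75 fence xy [111.9  32. ] z 93.2 yaw 124.56 F fence [0.7 1.5] Fz -1.9
```

```bash
python3 -m inch '{"travel":[[-0.01,0,0],[-0.02,0,0],[-0.03,0,0],[-0.04,0,0],[-0.05,0,0],[-0.06,0,0],[-0.07,0,0],[-0.07,0,0],[-0.07,0,0],[-0.07,0,0]],"twist":[0,0,0,0,0,0,0,0,0,0],"fingers":[1.5,1.5,1.5,1.5,1.5,1.5,1.5,1.5,1.5,1.5]}'
python3 - <<'E'
from h import *
for i in range(3): d=get("wrist","w27"); fs("L")
E
```

```text
clock: 52.58
eef_pos: [534.0, 387.9, 93.3]
tool_rot: [3.142, 0.0, 2.174]
force: [-0.9, 1.2, -1.7]
width: 23.3
t 52.63 fence xy [111.3  32. ] z 93.2 yaw 124.56 F fence [2.1 0.7] Fz -0.1
t 52.68 fence xy [111.3  32. ] z 93.2 yaw 124.56 F fence [1. 0.] Fz -1.6
t 52.73 fence xy [111.2  32. ] z 93.2 yaw 124.56 F fence [1.1 0.6] Fz -1.5
```

```bash
python3 -m inch '{"travel":[[-0.01,0,0],[-0.02,0,0],[-0.03,0,0],[-0.04,0,0],[-0.05,0,0],[-0.06,0,0],[-0.07,0,0],[-0.07,0,0],[-0.07,0,0],[-0.07,0,0]],"twist":[0,0,0,0,0,0,0,0,0,0],"fingers":[1.5,1.5,1.5,1.5,1.5,1.5,1.5,1.5,1.5,1.5]}'
python3 - <<'E'
from h import *
for i in range(3): d=get("wrist","w27"); fs("L")
E
```

```text
clock: 53.57
eef_pos: [534.2, 387.6, 93.3]
tool_rot: [3.142, -0.0, 2.174]
force: [-1.2, 2.0, -1.7]
width: 23.5
t 53.62 fence xy [110.8  32. ] z 93.3 yaw 124.56 F fence [2.2 0.4] Fz -1.6
t 53.67 fence xy [110.8  32. ] z 93.3 yaw 124.57 F fence [0.9 0.3] Fz -1.5
t 53.72 fence xy [110.8  32. ] z 93.3 yaw 124.57 F fence [2.3 0.4] Fz -1.4
```

```bash
python3 -m inch '{"travel":[[-0.01,0,0],[-0.02,0,0],[-0.03,0,0],[-0.04,0,0],[-0.05,0,0],[-0.05,0,0],[-0.05,0,0],[-0.05,0,0],[-0.05,0,0],[-0.05,0,0]],"twist":[0,0,0,0,0,0,0,0,0,0],"fingers":[1.5,1.5,1.5,1.5,1.5,1.5,1.5,1.5,1.5,1.5]}'
python3 - <<'E'
from h import *
for i in range(3): d=get("wrist","w27"); fs("L")
E
```

```text
clock: 54.55
eef_pos: [534.4, 387.4, 93.3]
tool_rot: [3.141, -0.001, 2.174]
force: [-2.1, 3.2, -0.5]
width: 23.5
t 54.6 fence xy [110.6  32. ] z 93.3 yaw 124.57 F fence [4.4 1. ] Fz -0.4
t 54.65 fence xy [110.5  32. ] z 93.3 yaw 124.58 F fence [4.2 0.9] Fz -0.7
t 54.7 fence xy [110.5  32. ] z 93.3 yaw 124.57 F fence [4.8 1.5] Fz 0.2
```

```bash
python3 -m inch '{"travel":[[0.1,0,0],[0.5,0,0],[1.5,0,0],[2.5,0,-1],[3,0,-3],[3,0,-6],[2,-2,-9],[0,-5,-10],[-3,-8,-10],[-6,-11,-10]],"twist":[0,0,0,0,0,0,0,0,0,0],"fingers":[1.5,1.5,1.5,1.5,1.5,1.5,1.5,1.5,1.5,1.5]}'
python3 -m inch '{"travel":[[-1,-1,0],[-2,-2,0],[-2,-3,0],[-2,-3,0],[-2,-3,0],[-2,-3,0],[-2,-3,0],[-2,-3,0],[-2,-3,0],[-2,-3,0]],"twist":[0,0,0,0,0,0,0,0,0,0],"fingers":[1.5,1.5,1.5,1.5,1.5,1.5,1.5,1.5,1.5,1.5]}'
python3 - <<'E'
from h import *
d=get("wrist","w29"); c,a,ex,ey=fr("L"); c,a=fence(d,c,c+ex*142); plate(d,c,a);st(); fp("R",70,172,190)
E
```

```text
clock: 55.53
eef_pos: [477.8, 277.0, 195.2]
tool_rot: [3.138, 0.001, 2.177]
force: [1.4, -1.1, -2.3]
width: 23.5
clock: 56.37
eef_pos: [465.1, 243.5, 193.1]
tool_rot: [3.142, -0.0, 2.174]
force: [-0.0, 0.2, -2.2]
width: 23.3
corner [624.  314.2] head 124.56 slopes deg [-0.06  0.05] widths [11.9 11.4] n 37 38
plate world [573.4 333.3  89.9  62.3 124.5] in corner x,y [44.4 30.8] rel deg -0.1
t 56.42 pos [465.1 243.4 193.1] rpy [180.   -0.  124.6] F [-0.7  1.4 -1.7] w 23.4 q [-0.25  0.56 -0.42  1.92  0.33  0.72 -0.26]
world [ 392.1 -321.4]
travel cm [-42.36 -38.07   0.31] twist 58.5 yaw 124.6 dist 570
```

View pics/w29.png

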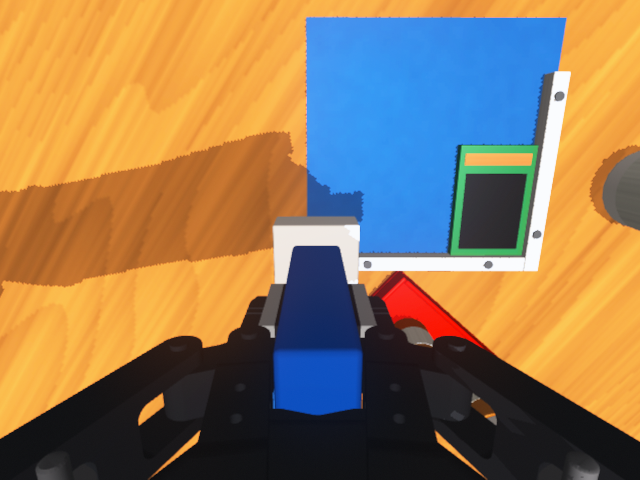

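```bash
python3 -m inch '{"travel":[[-1.5,-0.9,0],[-4,-2.4,0],[-6.5,-4,0],[-9,-5.5,0],[-11.5,-7,0],[-14,-8.5,0],[-16.5,-10,0],[-19,-11.6,0],[-21.5,-13.1,0],[-22.5,-13.7,0]],"twist":[4,8,13,18,23,28,33,38,42,43],"fingers":[1.5,1.5,1.5,1.5,1.5,1.5,1.5,1.5,1.5,1.5]}'
python3 - <<'E'
from h import *
st(); fp("R",70,172,152)
E
```

```text
clock: 57.25
eef_pos: [479.7, -24.5, 193.2]
tool_rot: [3.141, 0.003, 1.416]
force: [-0.1, -0.2, -0.8]
width: 23.3
t 57.25 pos [479.7 -24.5 193.2] rpy [1.80e+02 1.00e-01 8.11e+01] F [-0.1 -0.2 -0.8] w 23.3 q [ 0.15  0.49 -0.22  2.04  0.18  0.63 -0.35]
world [ 392.1 -321.4]
travel cm [-30.67  -4.07   4.2 ] twist 15.0 yaw 81.1 dist 312
```

```bash
python3 -m inch '{"travel":[[-2,-0.3,0.5],[-5.5,-0.7,1],[-9,-1.2,1.5],[-12.5,-1.7,2],[-16,-2.1,2.5],[-19.5,-2.6,3],[-23,-3,3.5],[-26.5,-3.5,4],[-30,-4,4.2],[-30.7,-4.1,4.2]],"twist":[2,4,6,8,10,12,14,15,15,15],"fingers":[1.5,1.5,1.5,1.5,1.5,1.5,1.5,1.5,1.5,1.5]}'
python3 - <<'E'
from h import *
fs("R"); d=get("wrist","w30"); c,a,ex,ey=fr("R"); fence(d,c,c+ex*142); plate(d,c,a); fp("R",70,172,93)
E
```

```text
clock: 58.08
eef_pos: [391.6, -324.0, 150.7]
tool_rot: [3.141, 0.004, 1.154]
force: [1.2, -0.9, -1.8]
width: 23.1
t 58.08 fence xy [ 67.5 171.4] z 150.7 yaw 66.13 F fence [-0.4 -1.4] Fz -1.8
corner [ 521.5 -454.8] head 66.06 slopes deg [-0.05  0.07] widths [12.  11.6] n 37 29
plate world [ 466.1 -353.9   90.1   60.8   63.6] in corner x,y [70.3 91.1] rel deg -2.5
world [ 392.1 -321.4]
travel cm [ 0.13 -0.07  5.79] twist 0.1 yaw 66.1 dist 58
```

View pics/w30.png

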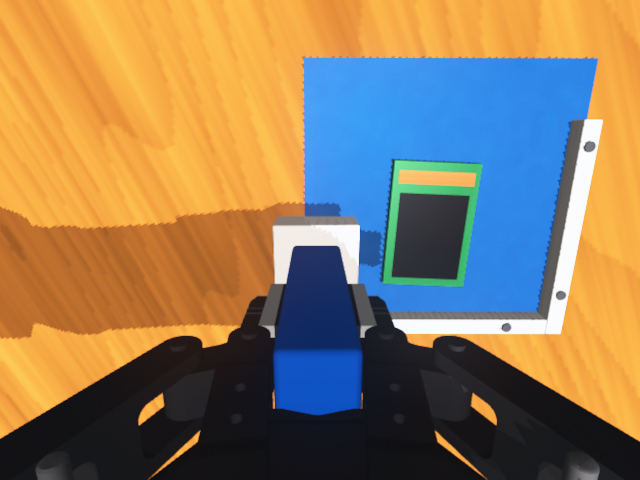

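```bash
sed -i 's/\[520.9,-455.1\]/[521.2,-455.0]/' h.py; python3 -m inch '{"travel":[[0.1,0,1],[0.1,0,2],[0.1,0,3],[0.1,0,4],[0.1,0,5],[0.1,0,5.5],[0.1,0.2,5.75],[0.1,0.6,5.75],[0.1,1,5.75],[0.1,1.4,5.75]],"twist":[0,0,0,0,0,0,0,0,0,0],"fingers":[1.5,1.5,1.5,1.5,1.5,1.5,1.5,1.5,1.5,1.5]}'
python3 -m inch '{"travel":[[0,0.3,0],[0,0.5,0],[0,0.7,0],[0,0.9,0],[0,1.1,0],[0,1.3,0],[0,1.6,0],[0,1.9,0],[0,2.2,0],[0,2.5,0]],"twist":[0,0,0,0,0,0,0,0,0,0],"fingers":[1.5,1.5,1.5,1.5,1.5,1.5,1.5,1.5,1.5,1.5]}'
python3 - <<'E'
from h import *
fs("R"); d=get("wrist","w31")
E
```

```text
clock: 58.97
eef_pos: [408.4, -322.6, 94.1]
tool_rot: [3.14, 0.0, 1.162]
force: [0.5, 0.2, -1.7]
width: 23.1
clock: 59.8
eef_pos: [430.5, -332.1, 93.7]
tool_rot: [-3.141, -0.0, 1.162]
force: [-1.1, -0.3, -2.3]
width: 23.2
t 59.8 fence xy [ 75.5 132.7] z 93.7 yaw 66.56 F fence [-0.8  0.9] Fz -2.3
```

View pics/w31.png

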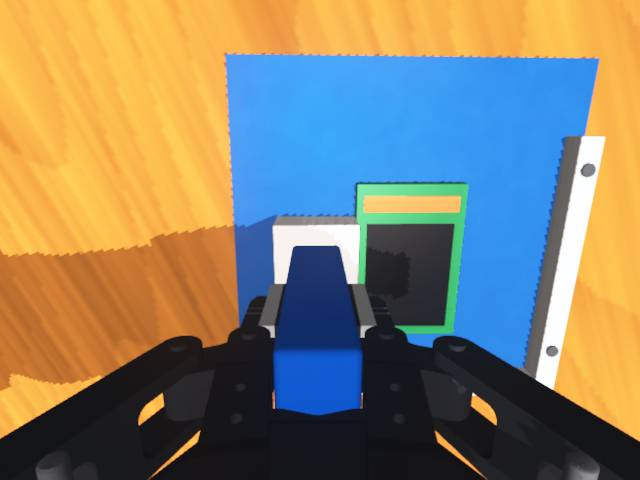

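```bash
python3 -m inch '{"travel":[[0,0.3,0],[0,0.6,0],[0,0.9,0],[0,1.2,0],[0,1.5,0],[0,1.8,0],[0,2.1,0],[0,2.4,0],[0,2.7,0],[0,3,0]],"twist":[0.1,0.2,0.3,0.4,0.5,0.5,0.5,0.5,0.5,0.5],"fingers":[1.5,1.5,1.5,1.5,1.5,1.5,1.5,1.5,1.5,1.5]}'
python3 -m inch '{"travel":[[0,0.2,0],[0,0.4,0],[0,0.6,0],[0,0.8,0],[0,1,0],[0,1.2,0],[0,1.3,0],[0,1.4,0],[0,1.4,0],[0,1.4,0]],"twist":[0,0,0,0,0,0,0,0,0,0],"fingers":[1.5,1.5,1.5,1.5,1.5,1.5,1.5,1.5,1.5,1.5]}'
python3 - <<'E'
from h import *
fs("R"); d=get("wrist","w32"); fs("R")
E
```

```text
clock: 60.68
eef_pos: [458.2, -344.1, 93.7]
tool_rot: [3.142, -0.0, 1.153]
force: [-1.0, -0.3, -2.3]
width: 23.7
clock: 61.52
eef_pos: [470.9, -349.8, 93.7]
tool_rot: [3.141, -0.0, 1.153]
force: [0.1, 0.1, -1.3]
width: 23.7
t 61.52 fence xy [75.8 88.6] z 93.7 yaw 66.06 F fence [ 0.1 -0.1] Fz -1.3
t 61.57 fence xy [75.8 88.6] z 93.8 yaw 66.07 F fence [-0.7 -0.1] Fz -1.5
```

View pics/w32.png

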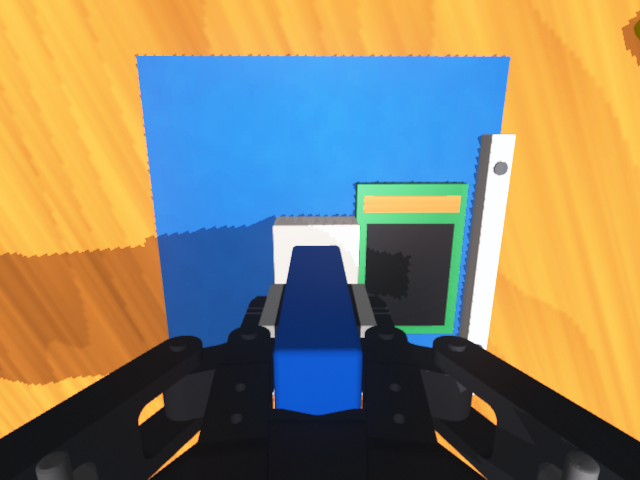

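```bash
python3 -m inch '{"travel":[[0,0.1,0],[0,0.2,0],[0,0.3,0],[0,0.35,0],[0,0.4,0],[0,0.45,0],[0,0.5,0],[0,0.53,0],[0,0.55,0],[0,0.55,0]],"twist":[0,0,0,0,0,0,0,0,0,0],"fingers":[1.5,1.5,1.5,1.5,1.5,1.5,1.5,1.5,1.5,1.5]}'
python3 - <<'E'
from h import *
for i in range(3): d=get("wrist","w33"); fs("R")
E
python3 -m inch '{"travel":[[0,0.01,0],[0,0.02,0],[0,0.03,0],[0,0.04,0],[0,0.05,0],[0,0.06,0],[0,0.07,0],[0,0.07,0],[0,0.07,0],[0,0.07,0]],"twist":[0,0,0,0,0,0,0,0,0,0],"fingers":[1.5,1.5,1.5,1.5,1.5,1.5,1.5,1.5,1.5,1.5]}'
python3 - <<'E'
from h import *
for i in range(3): d=get("wrist","w33"); fs("R")
E
```

```text
clock: 62.4
eef_pos: [476.0, -352.0, 93.7]
tool_rot: [3.141, -0.0, 1.153]
force: [-1.1, 1.2, -1.6]
width: 23.6
t 62.45 fence xy [75.8 83.2] z 93.7 yaw 66.06 F fence [0.5 0.3] Fz -2.4
t 62.5 fence xy [75.8 83.2] z 93.8 yaw 66.07 F fence [0.6 0.1] Fz -2.0
t 62.55 fence xy [75.8 83.1] z 93.7 yaw 66.06 F fence [-0.  -0.1] Fz -1.5
clock: 63.38
eef_pos: [476.5, -352.3, 93.7]
tool_rot: [3.141, -0.0, 1.153]
force: [-1.3, 0.6, -1.5]
width: 23.3
t 63.43 fence xy [75.8 82.5] z 93.7 yaw 66.06 F fence [-1.   1.1] Fz -1.9
t 63.48 fence xy [75.8 82.5] z 93.7 yaw 66.06 F fence [0.  0.9] Fz -2.2
t 63.53 fence xy [75.8 82.6] z 93.7 yaw 66.06 F fence [-0.8  0.1] Fz -2.1
```

```bash
python3 -m inch '{"travel":[[0,0.01,0],[0,0.02,0],[0,0.03,0],[0,0.04,0],[0,0.05,0],[0,0.06,0],[0,0.07,0],[0,0.07,0],[0,0.07,0],[0,0.07,0]],"twist":[0,0,0,0,0,0,0,0,0,0],"fingers":[1.5,1.5,1.5,1.5,1.5,1.5,1.5,1.5,1.5,1.5]}'
python3 - <<'E'
from h import *
for i in range(3): d=get("wrist","w33"); fs("R")
E
```

```text
clock: 64.37
eef_pos: [476.9, -352.4, 93.8]
tool_rot: [-3.141, -0.0, 1.153]
force: [-0.8, 0.7, 0.2]
width: 23.2
t 64.42 fence xy [75.8 82.1] z 93.7 yaw 66.06 F fence [-0.2  1.7] Fz -0.7
t 64.47 fence xy [75.8 82.1] z 93.7 yaw 66.06 F fence [0.2 1. ] Fz -0.5
t 64.52 fence xy [75.8 82.1] z 93.7 yaw 66.06 F fence [0.1 1.3] Fz -0.6
```

View pics/w33.png

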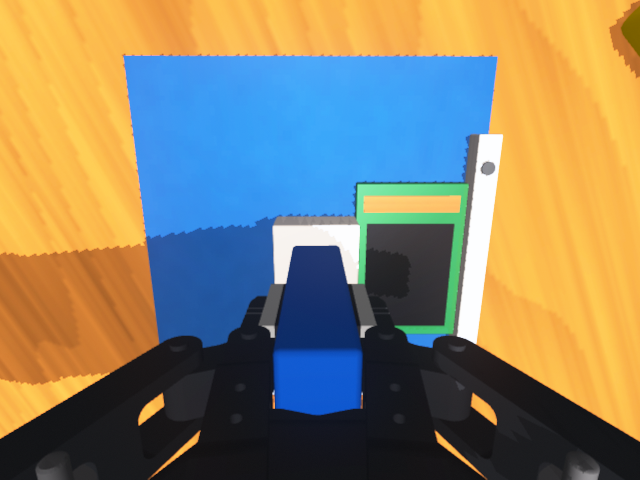

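One more 0.4 mm to confirm, then around to the short edge.

```bash
python3 -m inch '{"travel":[[0,0.01,0],[0,0.02,0],[0,0.03,0],[0,0.04,0],[0,0.04,0],[0,0.04,0],[0,0.04,0],[0,0.04,0],[0,0.04,0],[0,0.04,0]],"twist":[0,0,0,0,0,0,0,0,0,0],"fingers":[1.5,1.5,1.5,1.5,1.5,1.5,1.5,1.5,1.5,1.5]}'
python3 - <<'E'
from h import *
for i in range(3): d=get("wrist","w34"); fs("R")
E
python3 -m inch '{"travel":[[0,-0.2,0],[0,-1,0],[0,-2,0],[1,-3,0],[3,-3,0],[5,-3,0],[7,-3,0],[7.6,-3,0],[7.6,-3,0],[7.6,-3,0]],"twist":[0,0,0,0,0,0,0,0,0,0],"fingers":[1.5,1.5,1.5,1.5,1.5,1.5,1.5,1.5,1.5,1.5]}'
python3 - <<'E'
from h import *
fs("R"); d=get("wrist","w34")
E
```

```text
clock: 65.35
eef_pos: [477.1, -352.5, 93.7]
tool_rot: [-3.141, -0.0, 1.153]
force: [-2.9, 0.9, 0.8]
width: 23.2
t 65.4 fence xy [75.8 81.9] z 93.7 yaw 66.06 F fence [1.2 3.6] Fz 0.7
t 65.45 fence xy [75.8 81.9] z 93.7 yaw 66.06 F fence [-0.1  3. ] Fz 0.2
t 65.5 fence xy [75.8 81.9] z 93.7 yaw 66.06 F fence [-0.1  3.9] Fz 0.2
clock: 66.33
eef_pos: [481.0, -271.9, 93.9]
tool_rot: [3.14, 0.001, 1.153]
force: [-1.2, -0.1, -0.9]
width: 23.3
t 66.33 fence xy [151.1 111. ] z 93.9 yaw 66.07 F fence [-0.6  1.1] Fz -0.9
```

View pics/w34.png

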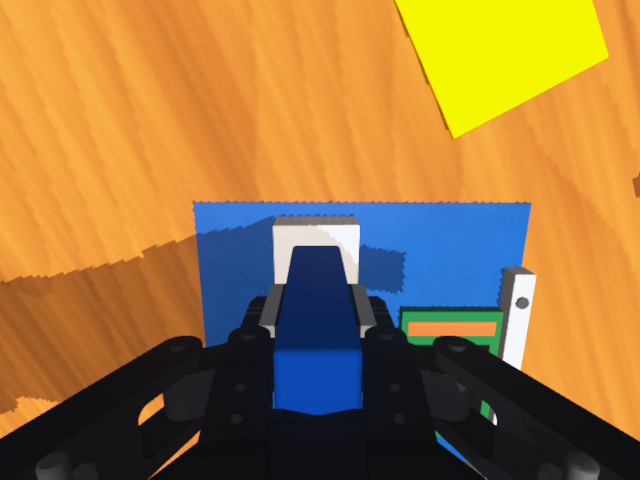

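```bash
python3 -m inch '{"travel":[[0,1,0],[0,2,0],[0,3,0],[0,4,0],[0,5,0],[0,6,0],[0,7,0],[0,7.9,0],[0,7.9,0],[0,7.9,0]],"twist":[0,0,0,0,0,0,0,0,0,0],"fingers":[1.5,1.5,1.5,1.5,1.5,1.5,1.5,1.5,1.5,1.5]}'
python3 - <<'E'
from h import *
fs("R")
E
python3 -m inch '{"travel":[[-0.3,0,0],[-0.6,0,0],[-0.9,0,0],[-1.1,0,0],[-1.3,0,0],[-1.5,0,0],[-1.7,0,0],[-1.9,0,0],[-2.1,0,0],[-2.3,0,0]],"twist":[0,0,0,0,0,0,0,0,0,0],"fingers":[1.5,1.5,1.5,1.5,1.5,1.5,1.5,1.5,1.5,1.5]}'
python3 -m inch '{"travel":[[-0.2,0,0],[-0.4,0,0],[-0.5,0,0],[-0.6,0,0],[-0.7,0,0],[-0.8,0,0],[-0.9,0,0],[-1,0,0],[-1.05,0,0],[-1.1,0,0]],"twist":[0,0,0,0,0,0,0,0,0,0],"fingers":[1.5,1.5,1.5,1.5,1.5,1.5,1.5,1.5,1.5,1.5]}'
python3 - <<'E'
from h import *
for i in range(3): d=get("wrist","w35"); fs("R")
E
```

```text
clock: 67.22
eef_pos: [552.1, -304.7, 93.5]
tool_rot: [-3.141, 0.001, 1.151]
force: [-0.5, -0.0, -1.5]
width: 23.2
t 67.22 fence xy [149.9  32.7] z 93.5 yaw 65.94 F fence [-0.2  0.4] Fz -1.5
clock: 68.05
eef_pos: [543.7, -324.0, 93.7]
tool_rot: [-3.141, -0.0, 1.153]
force: [0.2, 1.6, -1.2]
width: 23.5
clock: 68.88
eef_pos: [539.1, -334.2, 93.7]
tool_rot: [-3.141, -0.0, 1.153]
force: [-0.1, 2.1, -2.0]
width: 23.6
t 68.93 fence xy [117.5  32.5] z 93.7 yaw 66.05 F fence [ 1.  -0.2] Fz -1.5
t 68.98 fence xy [117.5  32.5] z 93.7 yaw 66.06 F fence [0.4 1. ] Fz -2.0
t 69.03 fence xy [117.6  32.5] z 93.7 yaw 66.06 F fence [1.2 0.6] Fz -2.3
```

```bash
python3 -m inch '{"travel":[[-0.1,0,0],[-0.15,0,0],[-0.2,0,0],[-0.25,0,0],[-0.3,0,0],[-0.35,0,0],[-0.38,0,0],[-0.41,0,0],[-0.43,0,0],[-0.43,0,0]],"twist":[0,0,0,0,0,0,0,0,0,0],"fingers":[1.5,1.5,1.5,1.5,1.5,1.5,1.5,1.5,1.5,1.5]}'
python3 - <<'E'
from h import *
for i in range(3): d=get("wrist","w35"); fs("R")
E
python3 -m inch '{"travel":[[-0.01,0,0],[-0.02,0,0],[-0.03,0,0],[-0.04,0,0],[-0.05,0,0],[-0.06,0,0],[-0.07,0,0],[-0.07,0,0],[-0.07,0,0],[-0.07,0,0]],"twist":[0,0,0,0,0,0,0,0,0,0],"fingers":[1.5,1.5,1.5,1.5,1.5,1.5,1.5,1.5,1.5,1.5]}'
python3 - <<'E'
from h import *
for i in range(3): d=get("wrist","w35"); fs("R")
E
```

```text
clock: 69.87
eef_pos: [537.5, -338.2, 93.8]
tool_rot: [3.141, 0.0, 1.153]
force: [0.1, 0.5, -2.6]
width: 23.5
t 69.92 fence xy [113.4  32.5] z 93.8 yaw 66.06 F fence [ 0.9 -1.1] Fz -1.3
t 69.97 fence xy [113.4  32.5] z 93.8 yaw 66.06 F fence [1.6 0.3] Fz -3.0
t 70.02 fence xy [113.4  32.5] z 93.8 yaw 66.06 F fence [0.3 0.4] Fz -2.1
clock: 70.85
eef_pos: [537.2, -338.7, 93.8]
tool_rot: [3.142, -0.0, 1.153]
force: [0.0, 1.7, -1.5]
width: 23.1
t 70.9 fence xy [112.8  32.5] z 93.8 yaw 66.06 F fence [ 0.6 -0.2] Fz -1.2
t 70.95 fence xy [112.8  32.5] z 93.8 yaw 66.07 F fence [1.1 0.7] Fz -1.3
t 71.0 fence xy [112.8  32.5] z 93.8 yaw 66.06 F fence [ 1.2 -0.4] Fz -2.1
```

```bash
python3 -m inch '{"travel":[[-0.01,0,0],[-0.02,0,0],[-0.03,0,0],[-0.04,0,0],[-0.05,0,0],[-0.06,0,0],[-0.07,0,0],[-0.08,0,0],[-0.08,0,0],[-0.08,0,0]],"twist":[0,0,0,0,0,0,0,0,0,0],"fingers":[1.5,1.5,1.5,1.5,1.5,1.5,1.5,1.5,1.5,1.5]}'
python3 - <<'E'
from h import *
for i in range(3): d=get("wrist","w35"); fs("R")
E
```

```text
clock: 71.83
eef_pos: [536.9, -339.5, 93.7]
tool_rot: [3.142, 0.0, 1.153]
force: [0.8, 1.7, -0.9]
width: 23.5
t 71.88 fence xy [111.9  32.5] z 93.7 yaw 66.06 F fence [1.  0.7] Fz -1.1
t 71.93 fence xy [111.9  32.5] z 93.7 yaw 66.06 F fence [1.4 0.3] Fz -2.0
t 71.98 fence xy [112.   32.5] z 93.7 yaw 66.06 F fence [-0.1  0.9] Fz -1.2
```

```bash
python3 -m inch '{"travel":[[-0.01,0,0],[-0.02,0,0],[-0.03,0,0],[-0.04,0,0],[-0.05,0,0],[-0.06,0,0],[-0.07,0,0],[-0.07,0,0],[-0.07,0,0],[-0.07,0,0]],"twist":[0,0,0,0,0,0,0,0,0,0],"fingers":[1.5,1.5,1.5,1.5,1.5,1.5,1.5,1.5,1.5,1.5]}'
python3 - <<'E'
from h import *
for i in range(3): d=get("wrist","w35"); fs("R")
E
```

```text
clock: 72.82
eef_pos: [536.7, -339.8, 93.8]
tool_rot: [-3.142, -0.0, 1.153]
force: [0.2, 2.7, -0.5]
width: 23.4
t 72.87 fence xy [111.6  32.5] z 93.8 yaw 66.07 F fence [ 3.7 -0.1] Fz -0.0
t 72.92 fence xy [111.6  32.5] z 93.8 yaw 66.07 F fence [1.9 1.2] Fz -1.7
t 72.97 fence xy [111.6  32.5] z 93.8 yaw 66.07 F fence [ 2.6 -0.1] Fz 0.3
```

```bash
python3 -m inch '{"travel":[[0.1,0,0],[0.5,0,0],[1.5,0,0],[2.5,0,-1],[3,0,-3],[3,0,-6],[2,-2,-9],[0,-5,-10],[-3,-8,-10],[-5,-11,-10]],"twist":[0,0,0,0,0,0,0,0,0,0],"fingers":[1.5,1.5,1.5,1.5,1.5,1.5,1.5,1.5,1.5,1.5]}'
python3 -m inch '{"travel":[[-1,-1,0],[-2,-2,0],[-2,-2,0],[-2,-2,0],[-2,-2,0],[-2,-2,0],[-2,-2,0],[-2,-2,0],[-2,-2,0],[-2,-2,0]],"twist":[0,0,0,0,0,0,0,0,0,0],"fingers":[1.5,1.5,1.5,1.5,1.5,1.5,1.5,1.5,1.5,1.5]}'
python3 - <<'E'
from h import *
d=get("wrist","w36"); c,a,ex,ey=fr("R"); c,a=fence(d,c,c+ex*142); plate(d,c,a);st()
d=get("top","t36"); d2=get("scene","s36")
for n in "LMR":
    c,a,ex,ey=fr(n); plate(d,c,a)
a=d["frame"][150:350,140:520,::-1]
cv2.imwrite("pics/t36z.png",cv2.resize(a,None,fx=2.1,fy=2.1,interpolation=cv2.INTER_CUBIC))
E
```

```text
clock: 73.8
eef_pos: [415.3, -342.1, 195.7]
tool_rot: [3.138, 0.002, 1.154]
force: [-1.5, -1.8, -2.1]
width: 23.4
clock: 74.63
eef_pos: [389.7, -351.1, 193.6]
tool_rot: [-3.142, -0.0, 1.153]
force: [-0.1, 0.1, -1.9]
width: 23.3
corner [ 521.4 -454.4] head 66.05 slopes deg [-0.06  0.06] widths [11.9 11.6] n 37 35
plate world [ 511.3 -401.4   89.8   62.1   66.1] in corner x,y [44.3 30.8] rel deg 0.1
t 74.68 pos [ 389.6 -351.2  193.7] rpy [-180.    -0.    66.1] F [ 0.3 -0.6 -2.3] w 23.3 q [ 0.8   0.54 -0.18  1.93  0.14  0.69  0.12]
plate world [573.2 333.6  80.8  58.7 124.4] in corner x,y [44.3 30.5] rel deg -0.1
plate world [643.6 -68.6  82.   51.2  81.8] in corner x,y [44.6 35.5] rel deg 0.2Traceback (most recent call last):
  File "<stdin>", line 5, in <module>
  File "h.py", line 71, in plate
    cs=blobs(m,100); k=max(cs,key=cv2.contourArea); r=rect(d,k,8)
                       ~~~^^^^^^^^^^^^^^^^^^^^^^^^
ValueError: max() iterable argument is empty
```

View pics/w36.png

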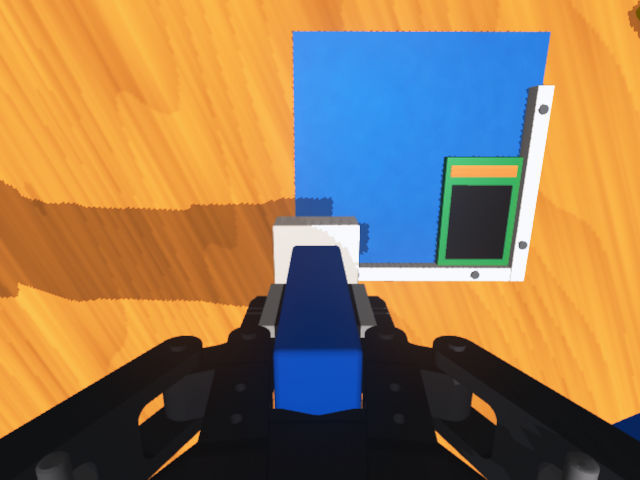

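```bash
python3 - <<'E'
import cv2
a=cv2.imread("pics/t36.png")[150:350,140:520]
cv2.imwrite("pics/t36z.png",cv2.resize(a,None,fx=2.1,fy=2.1,interpolation=cv2.INTER_CUBIC))
from h import *
plan(505,-70,193,81.5)
E
```

```text
travel cm [30.4  -0.85  0.07] twist -15.4 yaw 66.1 dist 304
```

View pics/t36z.png

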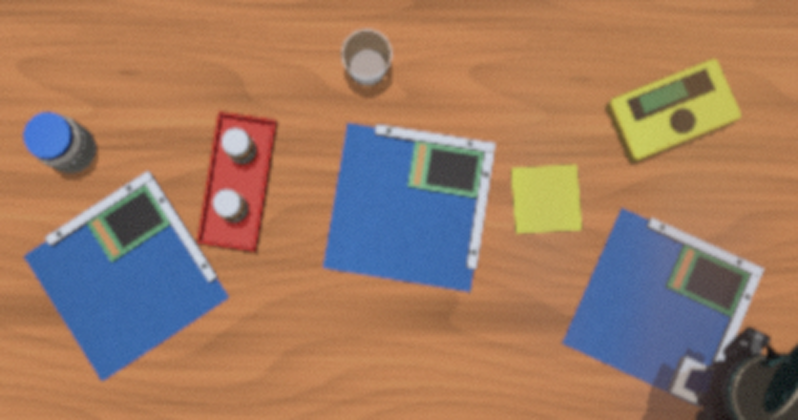

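```bash
python3 -m inch '{"travel":[[2,0,0],[5.5,-0.1,0],[9,-0.2,0],[12.5,-0.3,0],[16,-0.4,0],[19.5,-0.5,0],[23,-0.6,0],[26.5,-0.7,0],[30,-0.8,0],[30.4,-0.8,0]],"twist":[-2,-4,-6,-8,-10,-12,-14,-15,-15.4,-15.4],"fingers":[1.5,1.5,1.5,1.5,1.5,1.5,1.5,1.5,1.5,1.5]}'
python3 - <<'E'
from h import *
d=get("wrist","w37"); c,a,ex,ey=fr("M"); c,a=fence(d,c,c+ex*142); plate(d,c,a);st()
plan(613,-198,193,81.5)
d=get("top","t37"); H=hsv(d);h,s,v=[H[...,i].astype(int) for i in range(3)]
for k in blobs((h>20)&(h<35)&(s>120),300): print("pad",rect(d,k,3))
E
```

```text
clock: 75.62
eef_pos: [508.5, -62.3, 194.3]
tool_rot: [3.138, -0.005, 1.432]
force: [0.3, -0.0, -1.2]
width: 23.6
corner [ 672.2 -117.9] head 81.58 slopes deg [ 0.04 -0.04] widths [11.8 11.5] n 37 38
plate world [648.2 -68.6  90.9  62.3  81.5] in corner x,y [45.3 31. ] rel deg -0.1
t 75.67 pos [507.5 -64.8 194.1] rpy [179.9  -0.2  81.9] F [ 0.5  1.  -2.1] w 23.7 q [ 0.24  0.53 -0.24  1.96  0.18  0.67 -0.25]
travel cm [-11.71  12.32   0.1 ] twist 0.4 yaw 81.9 dist 170
pad [ 612.4 -196.3   86.4   85.9   94.4]
pad [ 730.5 -363.   155.9   87.8  112.8]
```

View pics/w37.png

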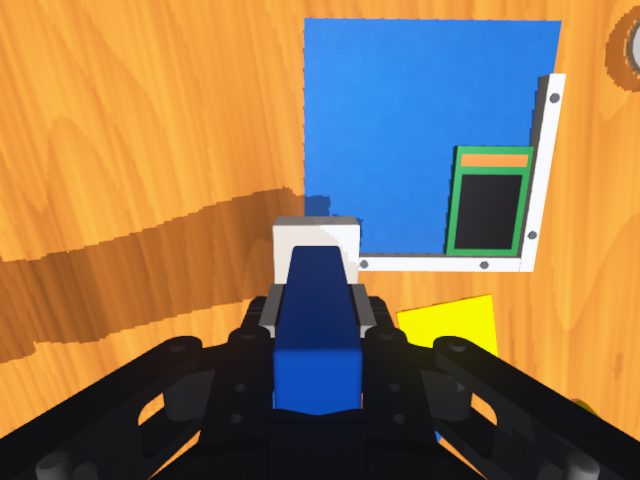

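```bash
python3 -m inch '{"travel":[[-1.5,1.5,0],[-3,3,0],[-5,5.2,0],[-7,7.4,0],[-9,9.5,0],[-11,11.5,0],[-11.7,12.3,1],[-11.7,12.3,4],[-11.7,12.3,6],[-11.7,12.3,7]],"twist":[0,0,0,0,0,0,0,0,0,0],"fingers":[1.5,1.5,1.5,1.5,1.5,1.5,1.5,1.5,1.5,1.5]}'
python3 - <<'E'
from h import *
get("wrist","w38");st(); plan(612.5,-197,94)
E
```

```text
clock: 76.55
eef_pos: [606.4, -205.3, 120.2]
tool_rot: [-3.135, -0.0, 1.419]
force: [-0.8, 0.2, -1.2]
width: 23.2
t 76.6 pos [ 606.1 -204.7  119.4] rpy [-179.6   -0.    81.4] F [-0.2  0.  -3.8] w 23.1 q [ 0.41  0.79 -0.21  1.65  0.22  0.74 -0.06]
travel cm [0.86 0.54 2.54] twist 0 yaw 81.4 dist 27
```

View pics/w38.png

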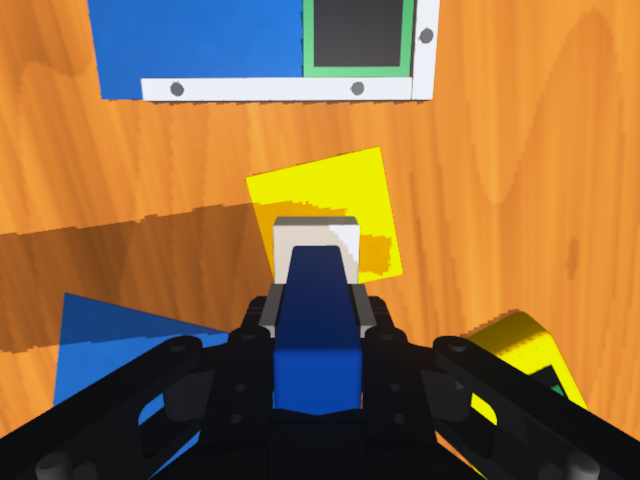

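```bash
python3 -m inch '{"travel":[[0.3,0.2,0],[0.6,0.4,0],[0.85,0.55,0.4],[0.85,0.55,0.9],[0.85,0.55,1.4],[0.85,0.55,1.8],[0.85,0.55,2.1],[0.85,0.55,2.3],[0.85,0.55,2.4],[0.85,0.55,2.4]],"twist":[0,0,0,0,0,0,0,0,0,0],"fingers":[1.5,1.5,1.5,1.5,1.5,1.5,1.5,1.5,1.5,1.5]}'
python3 - <<'E'
from h import *
for i in range(3): d=get("wrist","w39"); st()
E
```

```text
clock: 77.43
eef_pos: [616.2, -196.7, 99.4]
tool_rot: [-3.141, -0.0, 1.422]
force: [0.1, 0.2, -1.9]
width: 23.3
t 77.48 pos [ 616.4 -196.7   99.6] rpy [-180.    -0.    81.5] F [ 0.8  0.1 -1.6] w 23.3 q [ 0.38  0.82 -0.2   1.64  0.23  0.7  -0.08]
t 77.53 pos [ 616.5 -196.7   99.8] rpy [180.   -0.   81.5] F [-0.6  0.2 -1.2] w 23.4 q [ 0.38  0.82 -0.2   1.64  0.23  0.7  -0.08]
t 77.58 pos [ 616.5 -196.7   99.9] rpy [180.   -0.   81.5] F [-0.7 -0.1 -2.2] w 23.6 q [ 0.38  0.82 -0.2   1.64  0.23  0.7  -0.08]
```

View pics/w39.png

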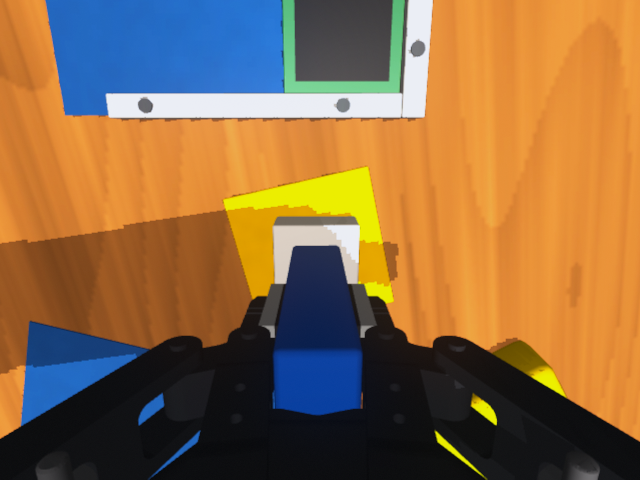

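```bash
python3 -m inch '{"travel":[[0,0,0.1],[-0.1,0,0.2],[-0.1,0,0.3],[-0.1,0,0.4],[-0.1,0,0.5],[-0.1,0,0.55],[-0.1,0,0.6],[-0.1,0,0.6],[-0.1,0,0.6],[-0.1,0,0.6]],"twist":[0,0,0,0,0,0,0,0,0,0],"fingers":[1.5,1.5,1.5,1.5,1.5,1.5,1.5,1.5,1.5,1.5]}'
python3 - <<'E'
from h import *
for i in range(3): d=get("wrist","w40"); st()
E
```

```text
clock: 78.42
eef_pos: [616.3, -197.6, 93.8]
tool_rot: [3.141, 0.0, 1.422]
force: [-0.1, -0.5, -2.1]
width: 23.8
t 78.47 pos [ 616.3 -197.6   93.8] rpy [180.   -0.   81.5] F [ 0.4  0.7 -0.8] w 23.4 q [ 0.38  0.83 -0.2   1.65  0.23  0.69 -0.08]
t 78.52 pos [ 616.3 -197.6   93.8] rpy [180.   -0.   81.5] F [-0.5 -0.4 -2. ] w 23.3 q [ 0.38  0.83 -0.2   1.65  0.23  0.69 -0.08]
t 78.57 pos [ 616.3 -197.6   93.8] rpy [180.    0.   81.5] F [-0.2 -0.1 -1.6] w 23.7 q [ 0.38  0.83 -0.2   1.65  0.23  0.69 -0.08]
```

```bash
python3 -m inch '{"travel":[[0,0,0.02],[0,0,0.04],[0,0,0.06],[0,0,0.08],[0,0,0.1],[0,0,0.1],[0,0,0.1],[0,0,0.1],[0,0,0.1],[0,0,0.1]],"twist":[0,0,0,0,0,0,0,0,0,0],"fingers":[1.5,1.5,1.5,1.5,1.5,1.5,1.5,1.5,1.5,1.5]}'
python3 - <<'E'
from h import *
for i in range(2): d=get("wrist","w40"); st()
E
```

```text
clock: 79.4
eef_pos: [616.3, -197.6, 92.8]
tool_rot: [3.142, -0.0, 1.422]
force: [0.9, 0.9, -2.9]
width: 23.5
t 79.45 pos [ 616.2 -197.6   92.7] rpy [180.   -0.   81.5] F [ 0.1 -0.6 -1.1] w 23.2 q [ 0.38  0.83 -0.2   1.65  0.23  0.69 -0.08]
t 79.5 pos [ 616.3 -197.6   92.8] rpy [180.   -0.   81.5] F [ 0.3  0.7 -0.2] w 23.4 q [ 0.38  0.83 -0.2   1.65  0.23  0.69 -0.08]
```

Nearly touching. Another 0.6 mm, then open slowly.

```bash
python3 -m inch '{"travel":[[0,0,0.02],[0,0,0.04],[0,0,0.06],[0,0,0.06],[0,0,0.06],[0,0,0.06],[0,0,0.06],[0,0,0.06],[0,0,0.06],[0,0,0.06]],"twist":[0,0,0,0,0,0,0,0,0,0],"fingers":[1.5,1.5,1.5,1.5,2.6,3,4,5,6.5,8]}'
python3 -m inch '{"travel":[[0,0,0],[0,0,-1],[0,0,-2],[0,0,-4],[0,0,-7],[0,0,-10],[0,0,-13],[0,0,-16],[0,0,-18],[0,0,-18]],"twist":[0,0,0,0,0,0,0,0,0,0],"fingers":[8,8,8,8,8,8,8,8,8,8]}'
python3 - <<'E'
from h import *
d=get("wrist","w41"); st(); d=get("top","t41"); get("scene","s41")
a=d["frame"][150:350,140:520,::-1]
cv2.imwrite("pics/t41z.png",cv2.resize(a,None,fx=2.1,fy=2.1,interpolation=cv2.INTER_CUBIC))
E
```

```text
clock: 80.33
eef_pos: [616.3, -197.6, 92.2]
tool_rot: [3.141, -0.0, 1.422]
force: [-1.0, -0.4, -0.0]
width: 72.2
clock: 81.17
eef_pos: [619.1, -198.1, 279.1]
tool_rot: [3.13, 0.001, 1.422]
force: [1.2, 0.6, -0.1]
width: 80.1
t 81.22 pos [ 617.9 -197.9  276.3] rpy [179.6   0.   81.5] F [-0.6 -0.7 -0.1] w 80.3 q [ 0.41  0.61 -0.25  1.5   0.16  1.04 -0.02]
```

View pics/w41.png

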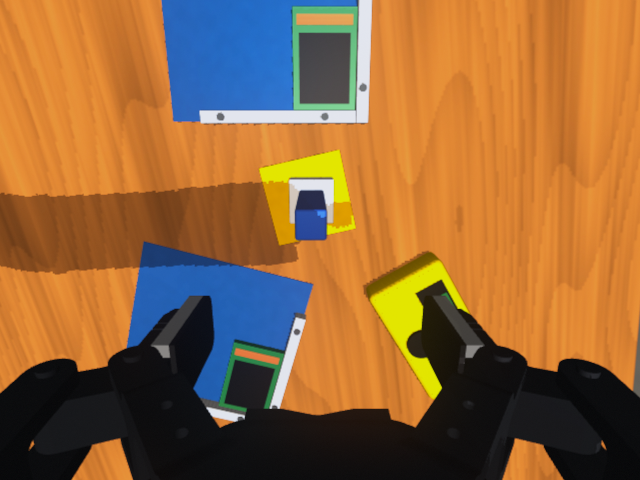

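View pics/s41.png

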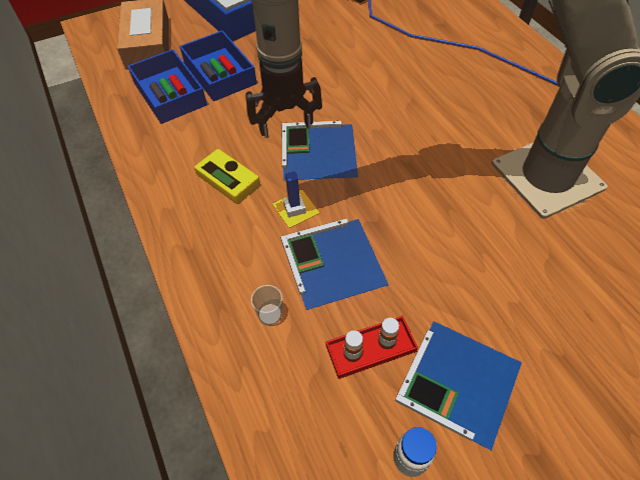

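```bash
python3 - <<'E'
from h import *
d=get("scene","s42"); w=get("wrist","w42")
for n,dd in (("L",d),("M",w),("M",d),("R",d)):
    c,a,ex,ey=fr(n); print(n); 
    try: plate(dd,c,a)
    except Exception as e: print(e)
    H=hsv(w);h,s,v=[H[...,i].astype(int) for i in range(3)]
win=np.zeros((480,640),bool); win[140:250,250:365]=1
for k in blobs((h>20)&(h<35)&(s>120)&win,300): print("pad",rect(w,k,3))
for k in blobs((s<70)&(v>110)&win,50): print("foot",rect(w,k,25))
for k in blobs((h>100)&(h<130)&(s>120)&win&(v>120),50): print("top",rect(w,k,123))
E
```

```text
L
plate world [574.5 335.9  89.2  57.5 124.6] in corner x,y [45.4 28.1] rel deg 0.1
M
plate world [649.  -68.7  88.7  60.6  81.5] in corner x,y [45.3 30.2] rel deg -0.1
M
plate world [649.9 -64.8  94.8  58.6  81.3] in corner x,y [49.3 29.9] rel deg -0.3
R
plate world [ 512.6 -395.5   97.9   59.7   65.5] in corner x,y [50.9 32. ] rel deg -0.6
pad [ 613.  -198.    85.5   85.3   94.4]
foot [ 616.8 -197.    44.3   43.3   81. ]
top [ 616.7 -197.1   22.5   22.4  171.5]
```

```bash
python3 - <<'E'
from h import *
plan(450,-400,290,66)
E
```

```text
travel cm [-22.48 -13.36  -1.86] twist 15.5 yaw 81.5 dist 262
```

```bash
python3 -m inch '{"travel":[[-2,-1.2,-1.8],[-5,-3,-1.8],[-8,-4.8,-1.8],[-11,-6.6,-1.8],[-14,-8.4,-1.8],[-17,-10.2,-1.8],[-20,-12,-1.8],[-22.4,-13.4,-1.8],[-22.4,-13.4,-1.8],[-22.4,-13.4,-1.8]],"twist":[2,4,6,8,10,12,14,15.5,15.5,15.5],"fingers":[8,8,8,8,8,8,8,8,8,8]}'
python3 - <<'E'
from h import *
d=get("wrist","w43"); c,a,ex,ey=fr("R"); c,a=fence(d,c,c+ex*142); plate(d,c,a);st()
d=get("top","t43")
a=d["frame"][150:350,140:520,::-1]
cv2.imwrite("pics/t43z.png",cv2.resize(a,None,fx=2.1,fy=2.1,interpolation=cv2.INTER_CUBIC))
E
```

```text
clock: 82.25
eef_pos: [448.3, -400.8, 288.9]
tool_rot: [-3.139, 0.0, 1.147]
force: [0.4, 1.0, -0.0]
width: 80.3
corner [ 521.4 -454.6] head 66.06 slopes deg [-0.03  0.03] widths [11.2  9.8] n 37 38
plate world [ 512.6 -401.2   89.8   61.    66. ] in corner x,y [45.3 29.7] rel deg -0.1
t 82.3 pos [ 450.  -399.   289.1] rpy [-1.799e+02 -1.000e-01  6.590e+01] F [1.2 1.  0.5] w 79.8 q [ 0.79  0.53 -0.17  1.61  0.1   1.01  0.16]
```

View pics/w43.png

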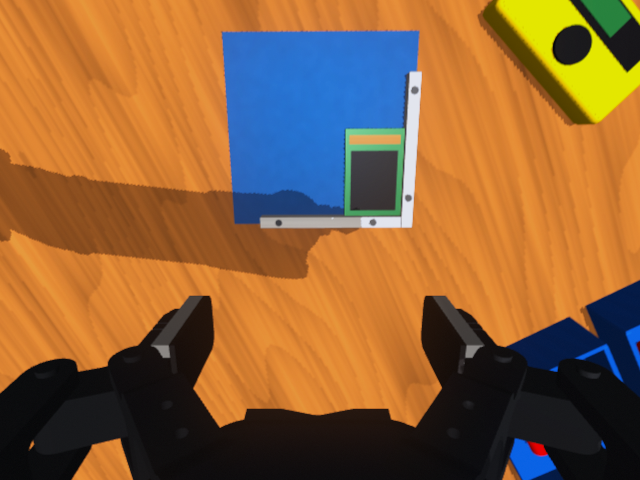

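View pics/t43z.png

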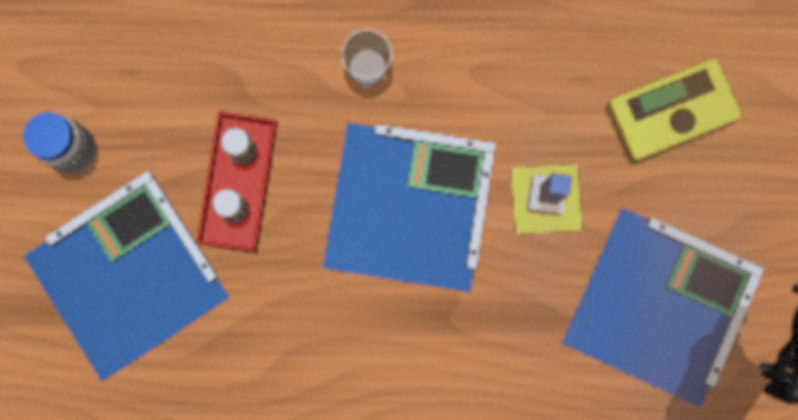

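The pictures show all three plates in their corners, both jars upright in the tray, the pusher on its pad and the three bystanders where they started, so I am handing the job in.

```bash
python3 -c "
from cell import ctrl
print(ctrl.finish_job())"
```

```text
the job is handed in; nothing more can be done
None
```

The job is done and handed in at about 82 s. No verdict was reported.

**What I did:** Two jars were there, at the left and right fences, and both now stand upright in the red tray. I took the pusher from its pad and nudged each of the three plates against its long bar, then its short bar. I stopped each push when the measured force reached about 3–5 N. The pusher is back upright on the pad, about 4 mm off its middle.

**Last checks:** The target is x = 45 mm, y = 30 mm in each fence frame.

| Plate | x (mm) | y (mm) | Angle off square | Last wrist view |
|---|---|---|---|---|
| Left | 44.4 | 30.8 | 0.1° | about 26 s before hand-in, before the right plate was pushed |
| Middle | 45.3 | 30.2 | 0.1° | after the pusher was put back |
| Right | 45.3 | 29.7 | 0.1° | after the pusher was put back |

In the final top view all three plates look seated. The beaker, meter and reagent jar show no visible movement.

**Checks that disagreed:**
- **Scene camera:** it gave x = 49.3 mm for the middle plate and 50.9 mm for the right. It also measured those plates 5 to 8 mm too long, so its mask had taken in more than the plate. The close wrist view put both at 45.3 mm.
- **Top camera:** one reading gave y = 35.5 mm for the middle plate, from a mask that covered only part of the plate. The wrist view showed it seated.
- **Left plate:** after its wrist view, only the coarser cameras checked it. The scene camera gave x = 45.4 mm, y = 28.1 mm.

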